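Start and screw down a jar lid

TASK

Close the open white jar: set the green lid squarely on its mouth so that it sits up on top of the threads, turn it backwards (anticlockwise from above) until it drops into the thread, then screw it down clockwise until it stops. Let go of it, and do not push the other things on the table about.

Things in the scene. Friction and masses are not known exactly. Their poses are not given: they have to be found in the camera images.
- lid: Loose green plastic screw lid, 64 mm across, 26 mm high, fine ribs round its side, about 60 g, lying closed top up. Origin: on its axis at the lower edge, z up. Hollow below (58 mm bore). Can be gripped anywhere round its side. Beyond it (x over 0.57, y 0 to 0.25) stands a blue cash box, front 62 mm high, its lid raised to about 250 mm.
- lid_lug (a point): One of the lid's four inward lugs, at its lower edge 27.5 mm from the axis along the lid's +x; the others are at +y, -x and -y. Each is 12 degrees wide, 3.5 mm high; white marks on the lid's top show them. Only the lugs carry the lid on the jar.
- jar: White stoneware jar 80 mm across with a blue band and a foil-sealed mouth, held fast in a round dark steel holder (112 mm across, three jaws): it cannot move or turn. Origin: on the axis at the table, z up. Shoulder at 78 mm; above it the neck, 50 mm across, with four blue threads a quarter turn apart (57 mm across). Thread angles are given anticlockwise from the jar's +x and repeat every 90 degrees.
- jar_rim (a point): Centre of the jar's bevelled rim, 117 mm above the table. The lid's lugs pass the 50 mm neck with 0.8 mm to spare all round; the bevel (45 mm at the top) guides the lid on.
- jar_stop (a point): Top of one upright stop (-2.5 to 2.5 degrees), 17 mm above the seat. From it a thread runs anticlockwise to 67.5 degrees, rising 4.5 mm per radian. A lug lying on the thread is halted clockwise by the stop and climbs anticlockwise to the gap, 69 degrees at most. A lug lying on top of a stop comes down on the thread when turned anticlockwise.
- jar_gap (a point): Floor of one gap between threads (67.5 to 87.5 degrees, middle 77.5). A lug turned there drops about 9.5 mm by its weight when let go or lowered; the next stop halts it from turning farther anticlockwise. From here the lid screws clockwise about 69 degrees under the threads, sinking 4 mm, to a stop (lug centre at 8.5 degrees). Turning takes little torque and the lid stays where left.
- jar_seat (a point): Point on the jar's axis, 95 mm above the table, where the lid's origin comes when it is screwed home. The lid's origin is 9 to 14 mm above it while the lid lies on the threads, 4 mm above it when it has dropped into the gap, and 0 when home.
- tape_roll_1: Bystander: roll of beige tape lying flat, 66 mm across, 24 mm high; origin under its centre. It may lie where the lid could also lie.
- marker_0: Bystander: black marker pen, 125 mm long, lying; origin under its middle.
- marker_1: Bystander: red and white marker pen, 125 mm long, lying; origin under its middle.
- jar_f1: Bystander: closed jar with a cream lid, 60 mm across, 92 mm high; origin under its centre.
- jar_f3: Bystander: closed jar with a white lid, 68 mm across, 122 mm high; origin under its centre.
There are look-alikes about, which are no part of the job. Several things have the shape of the lid; the one meant has the colours described above.

How it is judged:
On the way, in this order (a step that is already met when the one before it is completed fails the run):
1. the lid lies squarely on the jar's mouth, up on top of the threads (z of lid in the frame of jar_seat between 0.0065 and 0.0195 m and horizontal distance between lid and jar_seat below 0.004 m and angle between lid's own z axis and vertical below 0.15 rad and contact force between lid and jar above 0.1 N), for 0.2 s.
2. the lid has dropped into the thread (z of lid in the frame of jar_seat between -0.003 and 0.006 m and horizontal distance between lid and jar_seat below 0.004 m), for 0.1 s.
At the end, for the whole second after the job is handed in: The lid is screwed home on the jar: its origin within 1.4 mm above the seat point (3 mm below at most) and 4 mm sideways of it, tilted less than 0.06 rad, at rest and released (z of lid in the frame of jar_seat between -0.003 and 0.0014 m and horizontal distance between lid and jar_seat below 0.004 m and angle between lid's own z axis and vertical below 0.06 rad and linear speed of lid below 0.02 m/s); the robot touches nothing.
It fails at once if another thing on the table is pushed more than 40 mm (distance of any of tape_roll_1, marker_0, marker_1, jar_f1, jar_f3 from where it was at the start of the episode above 0.04 m).
It also fails if it takes over 48 s, if anything falls off the work surface, if the arm or the gripper's body presses on something with over 40 N, if the wrist force passes 120 N, or if a joint passes its speed limit or range.

ROBOT

A 6-joint arm with a two-finger parallel gripper is mounted at the origin on a cart in front of the work surface, level with it; the furniture and walls round the work are solid. World frame = base frame: x ahead of the robot, y to its left, z up, the work surface at z = 0. Lengths are in m, angles in rad, forces in N, time in s.
With the tool pointing down it reaches from about 0.425 to 0.925 m from the base axis. Payload 12.5 kg.
Tool frame: the origin (TCP) lies midway between the tips of the shut fingers; the grasp point (between the pads) lies 19 mm behind it; z points along the fingers, x is the direction in which the jaws open and shut, and the axes are right-handed (so a half turn about z gives the same grasp; the last joint's range is limited). The gripper opens to 85 mm and grips with 20 to 120 N. Pads are 22 mm wide; open, the fingers measure 114 mm over their backs; the gripper's body (76 mm by 85 mm) begins 54 mm behind the grasp point. The pads swing forward as they close: fully open they stand 13 mm farther back than shut.
Start: joints at [1.081, 0.491, 1.559, -0, 1.092, -0.106], TCP at [0.234, 0.58, 0.231] pointing down, gripper open.
Joint ranges: [-3.1, 3.1], [-0.84, 2.19], [0.05, 2.79], [-1.13, 4.28], [0.06, 2.93], [-2.69, 2.69]. Speed limits (rad/s): [2.22, 2.22, 2.79, 3.14, 3.14, 3.14].

INTERFACE

Orientations are given as [roll, pitch, yaw] about the fixed x, y, z axes, in that order (R = Rz(yaw) Ry(pitch) Rx(roll)).
In Python, from bench import ctrl, cams gives the robot as it stands.
- The arm moves only by the tool move_arm, never from a script. Its argument "series" is a list of rows, each an object of numbers: "dx", "dy", "dz": the shift along the tool's x, y, z in mm; "wx", "wy", "wz": the turn, a rotation vector about the tool's x, y, z in degrees; "jaw": the closure in counts, from 0 (fully open) to 255 (shut). A call has 1 to 5 rows; each row is the pose to reach, as a shift and turn from the pose measured when the call began, along the tool's axes at that moment; what a row does not reach only later rows make up. A row lasts 1/10 s, in which the tool goes at most 50 mm and 8.59 degrees, less where a joint would pass 70% of its speed; a pose out of reach is approached as far as the arm can. A call with a gripper value outside its range is refused whole. The fingers move at their own pace and stop on an object; "force" is the grip in N (left out, the last holds). Time passes only in rows, so rows that repeat a pose let the fingers close. It gives the time, the measured TCP pose, the force and the opening at its end, in the units of the state.
- ctrl.read_state(): the state, without advancing time (a new reading comes with each control period).
- cams.capture(name): name is "side" or "top"; returns a dict with "color" (420x560x3 uint8, red, green, blue), "depth" (420x560 float32, m along the optical axis (not along the pixel's ray), 0 where there is no reading), "K" (3x3 intrinsics, pixels), "R" (3x3) and "t" (3): a world point X has camera coordinates R X + t. Camera axes: x right, y down, z forward; pixel columns grow to the right and rows downward; lengths in m; the calibration is good to about 2 mm. A picture is of the moment at which its call begins.
- ctrl.finish_job(): hands the job in, once; it reports no verdict.
The state is a dict: "time": time; "joints": joint angles; "qvel": joint speeds; "effort": joint torques, N m; "eef_pos": TCP position; "eef_rot": TCP orientation; "ft_force": force on the tool from outside, world axes, zero at the start; "wrist_torque": the same for the moment, N m; "width": finger opening in m.
Only numpy, scipy, OpenCV 4.12 (cv2) and the standard library are available. Lean on these libraries where they do the work, as an engineer would, in place of code of your own. Each camera call takes 0.05 s, during which the arm holds its last target.

## Working session

There is one attempt and no reset: what is moved stays moved. The work goes in short steps, Python scripts to look and compute and a tool call to move; the robot and the scene stay as the last step left them, time stands still between calls to the robot, and variables do not carry over. Pictures are saved under pics/ and viewed, and the job is handed in when it is done.

Besides the shell and the picture viewer there is one more tool, called after ">>>" by a JSON object that holds its "fn" and its "kwargs". move_arm: Moves the arm, as the interface text tells. Its arguments: {"type":"object","properties":{"series":{"type":"array"},"force":{"type":"number"}},"required":["series"]}

```bash
ls && mkdir -p pics
python3 - <<'E'
from bench import ctrl,cams
import cv2,numpy as np
s=ctrl.read_state()
print({k:np.round(v,3) for k,v in s.items()})
for n in("top","side"):
    c=cams.capture(n); cv2.imwrite(f"pics/{n}0.png",c["color"][:,:,::-1]); np.savez(f"pics/{n}0.npz",**c)
    print(n,c["K"],c["R"],c["t"], -c["R"].T@c["t"])
E
```

```text
pics
{'time': np.float64(0.0), 'joints': array([ 1.081,  0.492,  1.559, -0.   ,  1.092, -0.106]), 'qvel': array([ 0.   , -0.001, -0.002,  0.001,  0.001, -0.001]), 'effort': array([ 1.0000e-03, -6.1846e+01, -2.6160e+01, -0.0000e+00,  4.0000e-03,
       -0.0000e+00]), 'eef_pos': array([0.234, 0.579, 0.231]), 'eef_rot': array([-3.141e+00,  1.000e-03,  1.187e+00]), 'ft_force': array([0.115, 0.016, 0.205]), 'wrist_torque': array([0.014, 0.006, 0.018]), 'width': np.float64(0.085)}
top [[430.4252006    0.         282.96565879]
 [  0.         430.4252006  203.78119662]
 [  0.           0.           1.        ]] [[ 0.0175772  -0.99980596  0.00889301]
 [-0.99211347 -0.01854458 -0.12396355]
 [ 0.12410441 -0.00664395 -0.99224692]] [-0.01652092  0.54677484  1.11879945] [4.03905127e-01 1.05524034e-03 1.17805238e+00]
side [[400.91745142   0.         286.16605095]
 [  0.         400.91745142 208.22329437]
 [  0.           0.           1.        ]] [[ 0.99190604 -0.12679582  0.00672536]
 [-0.04499894 -0.40056161 -0.91516419]
 [ 0.11873292  0.90745425 -0.40302515]] [-0.55656927  0.10228676  1.20273357] [ 0.41386315 -1.1210242   0.58208419]
```

View pics/top0.png

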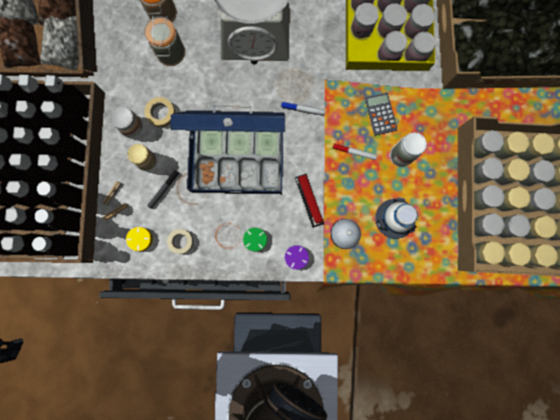

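View pics/side0.png

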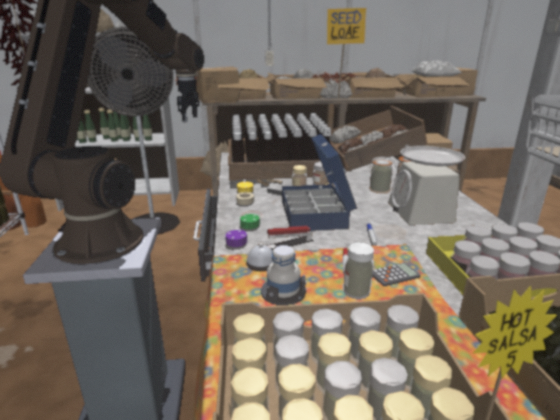

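In the top view (up is +x, left is +y) three things have the lid's shape: yellow at (139,239), green at (255,239) and purple at (297,257). The green one at (255,239) matches the description. The open white jar in its dark holder is at (400,216). I'll confirm with enlarged crops.

Run:
```python
import cv2,numpy as np
t=cv2.imread("pics/top0.png"); s=cv2.imread("pics/side0.png")
a=cv2.resize(t[215:265,225:285],None,fx=6,fy=6,interpolation=cv2.INTER_CUBIC)
b=cv2.resize(t[190:245,365:431],None,fx=6,fy=6,interpolation=cv2.INTER_CUBIC)[:300,:396]
cc=cv2.resize(s[235:310,220:330],None,fx=4,fy=4,interpolation=cv2.INTER_CUBIC)
W=np.zeros((600,800,3),np.uint8); W[:300,:360]=a; W[:300,380:776]=b; W[300:600,:440]=cc[:300]
cv2.imwrite("pics/crop0.png",W)
```

```text
(no output)
```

View pics/crop0.png

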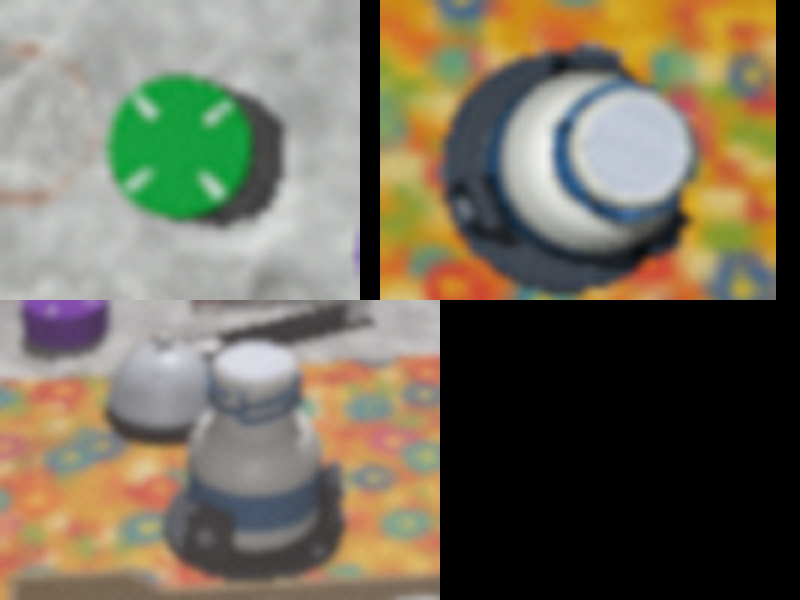

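The crop confirms it: a green lid with four white marks at about 45° diagonals, and the white jar with its blue-threaded neck. Next I measure both.

```bash
cat > h.py <<'E'
import numpy as np,cv2
def load(n): return dict(np.load(f"pics/{n}.npz"))
def ray(c,u,v,z):
    d=c["R"].T@np.linalg.solve(c["K"],[u,v,1.]); o=-c["R"].T@c["t"]
    return o+d*(z-o[2])/d[2]
def proj(c,X):
    p=c["K"]@(c["R"]@np.asarray(X,float)+c["t"]); return p[:2]/p[2]
def plane_pts(c,mask,z):
    v,u=np.nonzero(mask); return np.array([ray(c,a,b,z) for a,b in zip(u,v)])
E
python3 - <<'E'
from h import *
for n in("top0","side0"):
    c=load(n); im=c["color"]; hsv=cv2.cvtColor(im,cv2.COLOR_RGB2HSV)
    # green lid
    m=cv2.inRange(hsv,(50,120,50),(75,255,255))
    k,l,st,ce=cv2.connectedComponentsWithStats(m)
    for i in range(1,k):
        if st[i,4]>60: print(n,"green",st[i],ce[i])
    if n=="top0":
        box=np.zeros_like(m);box[215:265,225:285]=1
        cnt,_=cv2.findContours(m*box,cv2.RETR_EXTERNAL,cv2.CHAIN_APPROX_NONE)
        cnt=max(cnt,key=cv2.contourArea)
        P=np.array([ray(c,u,v,.026)[:2] for u,v in cnt[:,0]])
        (x,y),r=cv2.minEnclosingCircle((P*1000).astype(np.float32)); print("lid circle",x,y,r, P.mean(0))
        full=np.zeros_like(m);cv2.drawContours(full,[cnt],-1,255,-1)
        v,u=np.nonzero(full&(~m)); Q=np.array([ray(c,a,b,.026)[:2] for a,b in zip(u,v)])
        Q2=np.array([ray(c,a,b,.026)[:2] for b,a in zip(*np.nonzero(full))]); print("area centroid",Q2.mean(0))
        w=hsv[v,u]; C=np.array([x,y])/1000
        d=Q-C; a=np.arctan2(d[:,1],d[:,0]); print("marks mod90",np.degrees(np.angle(np.mean(np.exp(4j*a)))/4), len(a))
        # jar top: foil
    mm=cv2.inRange(hsv,(0,0,170),(180,50,255))
    k,l,st,ce=cv2.connectedComponentsWithStats(mm)
    for i in range(1,k):
        if st[i,4]>60: print(n,"white",st[i],ce[i],ray(c,*ce[i],.117)[:2])
E
python3 - <<'E'
import sys; sys.path.insert(0,'.')
from h import *
t=cv2.imread("pics/top0.png"); s=cv2.imread("pics/side0.png")
a=cv2.resize(t[195:237,378:420],(420*1,420),interpolation=cv2.INTER_NEAREST)
b=cv2.resize(s[240:282,262:304],(420,420),interpolation=cv2.INTER_NEAREST)
a=cv2.resize(a,(400,400));b=cv2.resize(b,(400,400))
cv2.imwrite("pics/crop1.png",np.hstack([a,b]))
E
```

```text
top0 green [243 228  24  23 397] [254.84130982 239.08564232]
lid circle 452.19793701171875 66.76577758789062 31.800724029541016 [0.45220994 0.06979259]
area centroid [0.45153364 0.06592272]
marks mod90 40.83594067280313 23
top0 white [175   0  12  11  65] [179.93846154   3.52307692] [1.06258439 0.27438792]
top0 white [ 219    0   67   21 1037] [253.04628737   8.22565092] [1.05379633 0.0818105 ]
top0 white [328   0  17  13  98] [335.41836735   5.35714286] [ 1.06688774 -0.13519087]
top0 white [311   7  18  22 174] [318.93678161  15.58045977] [ 1.0371268  -0.09187343]
top0 white [190  20  18  13 138] [199.58695652  25.50724638] [1.00230811 0.22022938]
top0 white [151  25  15  16 170] [157.44705882  32.04117647] [0.98173125 0.32913605]
top0 white [117  26  33  32 360] [136.78055556  44.55555556] [0.94609752 0.38079025]
top0 white [196  39  19  13  91] [203.95604396  43.98901099] [0.9515174  0.20676748]
top0 white [290  40  40  34 451] [309.49667406  56.38137472] [ 0.92360573 -0.06815838]
top0 white [166  47  42  62 878] [192.11845103  80.56947608] [0.85150017 0.23314414]
top0 white [330 
[... 5495 characters left out ...]
ide0 white [351 307  28  19 394] [364.47969543 316.17005076] [ 0.6294074  -0.56500925]
side0 white [389 306  29  18 393] [402.44529262 314.27226463] [ 0.699151  -0.5680252]
side0 white [313 309  29  20 436] [326.72477064 318.78440367] [ 0.56067207 -0.56398858]
side0 white [274 311  29  20 418] [287.77272727 320.76794258] [ 0.49144236 -0.56107658]
side0 white [276 335  33  24 582] [291.96735395 346.65463918] [ 0.48990743 -0.62463595]
side0 white [372 358  35  28 723] [388.4439834  371.36099585] [ 0.62633835 -0.69295998]
side0 white [326 361  35  28 761] [342.70827858 374.35348226] [ 0.55671461 -0.6902923 ]
side0 white [287 406  31  14 242] [300.41322314 414.36363636] [ 0.48354265 -0.74985099]
```

View pics/crop1.png

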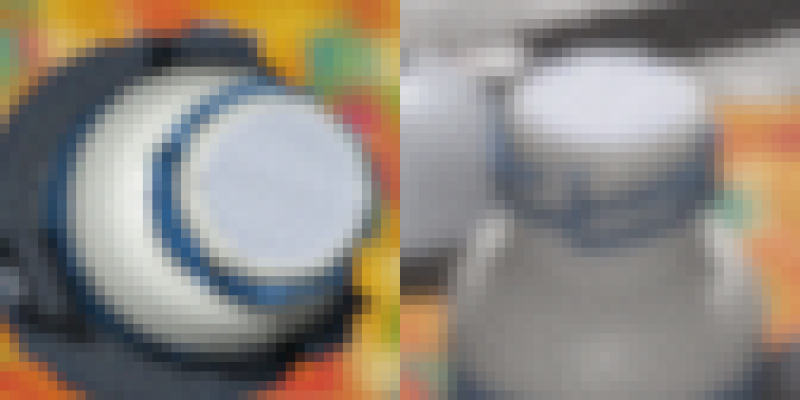

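Run:
```python
from h import *
C=[]
for n,(r0,r1,c0,c1) in(("top0",(195,237,378,420)),("side0",(240,262,268,302))):
    c=load(n); im=c["color"].astype(int)
    g=np.zeros(im.shape[:2],np.uint8)
    # bluish-white bright foil
    m=(im.min(2)>165)&(im[:,:,2]-im[:,:,0]>2)
    g[r0:r1,c0:c1]=m[r0:r1,c0:c1]
    k,l,st,ce=cv2.connectedComponentsWithStats(g)
    i=1+np.argmax(st[1:,4]); p=ray(c,*ce[i],.117); print(n,st[i],ce[i],p); C.append(p)
C=np.mean(C,0); print(C)
c=load("side0"); 
print("axis px at .112",proj(c,[C[0],C[1],.112]), "rim", proj(c,C))
o=-c["R"].T@c["t"]
from scipy.optimize import brentq
for a in range(-130,-60,5):
    th=np.radians(a); print(a,[np.round(proj(c,[C[0]+.0285*np.cos(th),C[1]+.0285*np.sin(th),z]),1) for z in(.112,.104)])
```

```text
top0 [398 205  18  18 243] [407.05761317 213.88477366] [ 0.51709153 -0.31463753  0.117     ]
side0 [274 246  19   9 137] [283.10218978 250.02189781] [ 0.5131901  -0.31243959  0.117     ]
[ 0.51514082 -0.31353856  0.117     ]
axis px at .112 [283.98200557 252.08089731] rim [283.99174622 250.20779403]
-130 [array([277.2, 257.3]), array([277.2, 260.4])]
-125 [array([278.1, 257.6]), array([278.1, 260.7])]
-120 [array([279.1, 257.9]), array([279.1, 260.9])]
-115 [array([280.1, 258.1]), array([280.1, 261.1])]
-110 [array([281.2, 258.2]), array([281.1, 261.3])]
-105 [array([282.2, 258.3]), array([282.2, 261.4])]
-100 [array([283.3, 258.4]), array([283.3, 261.4])]
-95 [array([284.4, 258.4]), array([284.4, 261.5])]
-90 [array([285.5, 258.4]), array([285.5, 261.4])]
-85 [array([286.6, 258.3]), array([286.6, 261.3])]
-80 [array([287.7, 258.1]), array([287.6, 261.2])]
-75 [array([288.7, 258. ]), array([288.7, 261. ])]
-70 [array([289.7, 257.7]), array([289.6, 260.8])]
-65 [array([290.6, 257.4]), array([290.6, 260.5])]
```

Run:
```python
from h import *
s=cv2.imread("pics/side0.png")[246:270,270:298]
g=cv2.resize(s,(784,672),interpolation=cv2.INTER_CUBIC)[:600]
g=cv2.convertScaleAbs(g,alpha=1.6,beta=-80)
for i in range(0,28,4): cv2.putText(g,str(270+i),(i*28,595),0,.4,(0,255,255),1); 
for i in range(0,20,4): cv2.putText(g,str(246+i),(0,i*28+14),0,.4,(0,255,255),1)
cv2.imwrite("pics/crop2.png",g)
```

```text
(no output)
```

View pics/crop2.png

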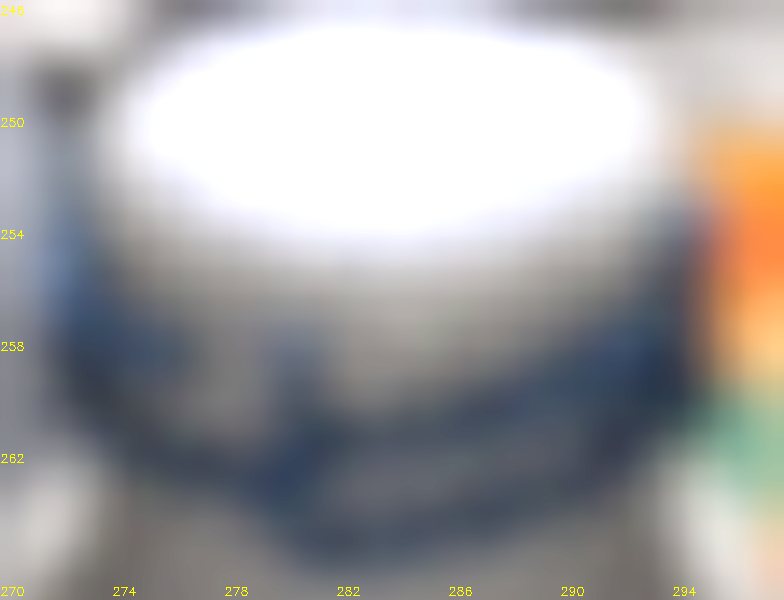

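The side crop shows a stop as an upright blue bar at about (280,259), 3.3 px left of the neck axis. A gap lies to its left at about 277–279. That puts the stop at roughly -112° in the world frame, so thread angle zero is about -22° mod 90. Next: a refined rim centre, and the lid cross-checked in the side view.

Run:
```python
from h import *
def fit(n,box,f,scale=8):
    c=load(n); r0,r1,c0,c1=box
    sub=c["color"][r0:r1,c0:c1]
    big=cv2.resize(sub,None,fx=scale,fy=scale,interpolation=cv2.INTER_CUBIC)
    m=f(big).astype(np.uint8)
    cnt,_=cv2.findContours(m,cv2.RETR_EXTERNAL,cv2.CHAIN_APPROX_NONE)
    cnt=max(cnt,key=cv2.contourArea); 
    pts=(cnt[:,0].astype(np.float32)+.5)/scale-.5+[c0,r0]
    return c,pts.astype(np.float32),cv2.fitEllipse(pts.astype(np.float32))
gr=lambda b:(lambda h:(h[:,:,0]>45)&(h[:,:,0]<85)&(h[:,:,1]>90))(cv2.cvtColor(b,cv2.COLOR_RGB2HSV))
for n,b in(("top0",(215,265,225,285)),("side0",(205,235,230,270))):
    c,p,e=fit(n,b,gr); print(n,"green",e,p.min(0),p.max(0))
    q=np.array([ray(c,*x,.026)[:2] for x in p])*1000
    (cx,cy),ax,_=cv2.fitEllipse(q.astype(np.float32)); print("   on plane",cx,cy,ax, "ray ctr low/top", ray(c,*e[0],.026)[:2],ray(c,*e[0],.013)[:2])
foil=lambda b:(b.min(2)>160)&(b[:,:,2].astype(int)-b[:,:,0]>0)
for n,b in(("top0",(195,237,385,425)),("side0",(243,258,270,300))):
    c,p,e=fit(n,b,foil); 
    q=np.array([ray(c,*x,.117)[:2] for x in p])*1000
    (cx,cy),ax,_=cv2.fitEllipse(q.astype(np.float32)); print(n,"foil",e,"plane",cx,cy,ax)
```

```text
top0 green ((254.78973388671875, 239.1246337890625), (23.79865074157715, 24.406938552856445), 107.91331481933594) [242.5625 227.1875] [266.9375 251.0625]
   on plane 451.6675109863281 66.84467315673828 (63.206790924072266, 65.2448501586914) ray ctr low/top [0.45155875 0.06684837] [0.45209648 0.06759079]
side0 green ((249.45068359375, 220.61834716796875), (13.242445945739746, 17.632749557495117), 88.12013244628906) [240.5625 214.1875] [258.0625 227.4375]
   on plane 448.0881042480469 47.97692108154297 (56.64979553222656, 98.64804077148438) ray ctr low/top [0.44798581 0.04626158] [0.44878352 0.0735501 ]
top0 foil ((406.828125, 213.91372680664062), (17.19797706604004, 19.100217819213867), 136.01271057128906) plane 517.068359375 -314.0640869140625 (43.65985870361328, 46.75118637084961)
side0 foil ((283.1637878417969, 250.14385986328125), (9.839707374572754, 19.80240249633789), 90.15792083740234) plane 513.3339233398438 -312.508544921875 (45.90979766845703, 46.062435150146484)
```

Run:
```python
from h import *
c=load("top0"); b=cv2.resize(c["color"][224:256,238:272],None,fx=12,fy=12,interpolation=cv2.INTER_CUBIC)
h=cv2.cvtColor(b,cv2.COLOR_RGB2HSV); g=((h[:,:,0]>45)&(h[:,:,0]<85)&(h[:,:,1]>150)).astype(np.uint8)
cnt,_=cv2.findContours(g,cv2.RETR_EXTERNAL,cv2.CHAIN_APPROX_NONE); cnt=max(cnt,key=cv2.contourArea)
f=np.zeros_like(g); cv2.drawContours(f,[cv2.convexHull(cnt)],-1,1,-1)
f=cv2.erode(f,np.ones((25,25)))
k,l,st,ce=cv2.connectedComponentsWithStats(f*(1-g))
P=np.array([ray(c,*((ce[i]+.5)/12-.5+[238,224]),.026)[:2] for i in range(1,k) if st[i,4]>60])
print([s[4] for s in st[1:]]); ctr=P.mean(0); d=P-ctr; print(P,ctr,np.degrees(np.arctan2(d[:,1],d[:,0])),np.hypot(*d.T))
```

```text
[np.int32(1561), np.int32(1744), np.int32(1389), np.int32(2056)]
[[0.46793293 0.08210971]
 [0.46626432 0.05233243]
 [0.43794405 0.08417137]
 [0.43527631 0.05334171]] [0.4518544  0.06798881] [  41.29109467  -47.37395252  130.68198481 -138.53873493] [0.02139904 0.02127835 0.02133948 0.02212172]
```

```bash
cat >> h.py <<'E'
from scipy.spatial.transform import Rotation as Rn
def go(p,yaw):
    """print move (mm/deg, tool axes) from current pose to tool-down pose p, yaw(deg)"""
    from bench import ctrl
    s=ctrl.read_state(); R0=Rn.from_euler("xyz",s["eef_rot"])
    d=R0.inv().apply(np.array(p)-s["eef_pos"])*1000
    w=(R0.inv()*Rn.from_euler("xyz",[np.pi,0,np.radians(yaw)])).as_rotvec(degrees=True)
    print("t",round(float(s["time"]),2),"pos",np.round(s["eef_pos"],4),"rot",np.round(np.degrees(s["eef_rot"]),2),"w",round(float(s["width"]),4),"ft",np.round(s["ft_force"],1),"tq",np.round(s["wrist_torque"],2),"j6",round(float(s["joints"][5]),2))
    print("move",np.round(d,1),"turn",np.round(w,2))
E
python3 -c "
from h import *
go([.45,.0675,.231],90)"
```

```text
t 0.1 pos [0.2339 0.5794 0.2308] rot [-1.7999e+02  6.0000e-02  6.8010e+01] w 0.0851 ft [-0.2  0.1 -0. ] tq [-0.1  -0.02  0.01] j6 -0.11
move [-3.937e+02  3.920e+02  1.000e-01] turn [-2.000e-02  6.000e-02 -2.199e+01]
```

>>> {"fn": "move_arm", "kwargs": {"series": [{"dx": -394, "dy": 392, "dz": 0, "wz": -22, "jaw": 0}, {"dx": -394, "dy": 392, "dz": 0, "wz": -22, "jaw": 0}, {"dx": -394, "dy": 392, "dz": 0, "wz": -22, "jaw": 0}, {"dx": -394, "dy": 392, "dz": 0, "wz": -22, "jaw": 0}, {"dx": -394, "dy": 392, "dz": 0, "wz": -22, "jaw": 0}], "force": 40}}

```text
invalid input at $.series[0]: expected keys dx, dy, dz, wx, wy, wz, jaw
```

```bash
python3 -c "
from h import *
go([.45,.0675,.12],90)"
```

```text
t 0.1 pos [0.2339 0.5794 0.2308] rot [-1.7999e+02  6.0000e-02  6.8010e+01] w 0.0851 ft [-0.2  0.1 -0. ] tq [-0.1  -0.02  0.01] j6 -0.11
move [-393.6  392.   111.1] turn [-2.000e-02  6.000e-02 -2.199e+01]
```

>>> {"fn": "move_arm", "kwargs": {"series": [{"dx": -394, "dy": 392, "dz": 0, "wx": 0, "wy": 0, "wz": -22, "jaw": 0}, {"dx": -394, "dy": 392, "dz": 0, "wx": 0, "wy": 0, "wz": -22, "jaw": 0}, {"dx": -394, "dy": 392, "dz": 0, "wx": 0, "wy": 0, "wz": -22, "jaw": 0}, {"dx": -394, "dy": 392, "dz": 0, "wx": 0, "wy": 0, "wz": -22, "jaw": 0}, {"dx": -394, "dy": 392, "dz": 0, "wx": 0, "wy": 0, "wz": -22, "jaw": 0}], "force": 40}}

```text
time: 0.6
eef_pos: [0.331, 0.348, 0.2311]
eef_rot: [-3.141, 0.001, 1.572]
ft_force: [1.6, 0.6, 0.4]
width: 0.0855
```

```bash
python3 -c "
from h import *
go([.45,.0675,.12],90)"
```

```text
t 0.6 pos [0.331  0.348  0.2311] rot [-1.7997e+02  6.0000e-02  9.0050e+01] w 0.0855 ft [1.6 0.6 0.4] tq [0.02 0.02 0.04] j6 -0.9
move [-280.5  118.8  111.3] turn [-0.03  0.06  0.05]
```

>>> {"fn": "move_arm", "kwargs": {"series": [{"dx": -280.5, "dy": 119, "dz": 111, "wx": 0, "wy": 0, "wz": 0, "jaw": 0}, {"dx": -280.5, "dy": 119, "dz": 111, "wx": 0, "wy": 0, "wz": 0, "jaw": 0}, {"dx": -280.5, "dy": 119, "dz": 111, "wx": 0, "wy": 0, "wz": 0, "jaw": 0}, {"dx": -280.5, "dy": 119, "dz": 111, "wx": 0, "wy": 0, "wz": 0, "jaw": 0}, {"dx": -280.5, "dy": 119, "dz": 111, "wx": 0, "wy": 0, "wz": 0, "jaw": 0}]}}

```text
time: 1.1
eef_pos: [0.4227, 0.1315, 0.1456]
eef_rot: [-3.141, 0.001, 1.572]
ft_force: [1.4, 0.3, -1.0]
width: 0.0854
```

>>> {"fn": "move_arm", "kwargs": {"series": [{"dx": -62, "dy": 26, "dz": 24, "wx": 0, "wy": 0, "wz": 0, "jaw": 0}, {"dx": -62, "dy": 26, "dz": 24, "wx": 0, "wy": 0, "wz": 0, "jaw": 0}, {"dx": -62, "dy": 26, "dz": 24, "wx": 0, "wy": 0, "wz": 0, "jaw": 0}]}}

```text
time: 1.4
eef_pos: [0.4493, 0.0672, 0.1205]
eef_rot: [-3.139, 0.001, 1.568]
ft_force: [0.1, 0.5, -0.4]
width: 0.085
```

```bash
python3 -c "
from h import *
go([.45,.0675,.0],90)
from bench import cams
for n in('top','side'):
    c=cams.capture(n); np.savez(f'pics/{n}1.npz',**c); cv2.imwrite(f'pics/{n}1.png',c['color'][:,:,::-1])
a=cv2.imread('pics/top1.png')[190:290,190:320];b=cv2.imread('pics/side1.png')[140:240,200:330]
cv2.imwrite('pics/v1.png',cv2.resize(np.hstack([a,b]),None,fx=3,fy=3,interpolation=cv2.INTER_CUBIC))"
```

```text
t 1.4 pos [0.4493 0.0672 0.1205] rot [-1.7988e+02  7.0000e-02  8.9840e+01] w 0.085 ft [ 0.1  0.5 -0.4] tq [ 0.03 -0.03  0.02] j6 -1.56
move [  0.5   1.  120.5] turn [-0.12  0.07 -0.16]
```

View pics/v1.png

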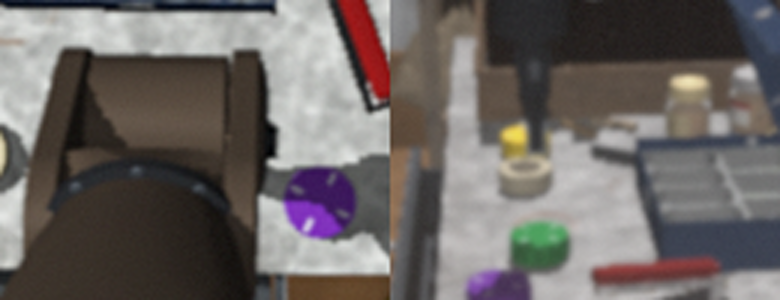

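The top view is blocked by the arm. The side view shows the fingers in line above the lid at (540,245). Descending.

>>> {"fn": "move_arm", "kwargs": {"series": [{"dx": 0.5, "dy": 1, "dz": 50, "wx": 0, "wy": 0, "wz": 0, "jaw": 0}, {"dx": 0.5, "dy": 1, "dz": 90, "wx": 0, "wy": 0, "wz": 0, "jaw": 0}, {"dx": 0.5, "dy": 1, "dz": 110, "wx": 0, "wy": 0, "wz": 0, "jaw": 0}, {"dx": 0.5, "dy": 1, "dz": 121, "wx": 0, "wy": 0, "wz": 0, "jaw": 0}, {"dx": 0.5, "dy": 1, "dz": 121, "wx": 0, "wy": 0, "wz": 0, "jaw": 0}]}}

```text
time: 2.0
eef_pos: [0.4489, 0.0706, -0.0]
eef_rot: [-3.139, 0.001, 1.572]
ft_force: [-0.5, 0.0, 0.4]
width: 0.0855
```

```bash
python3 -c "
from h import *
go([.45,.0675,.0],90)
from bench import cams
for n in('side',):
    c=cams.capture(n); np.savez(f'pics/{n}2.npz',**c); cv2.imwrite(f'pics/{n}2.png',c['color'][:,:,::-1])
cv2.imwrite('pics/v2.png',cv2.resize(cv2.imread('pics/side2.png')[170:250,200:310],None,fx=7,fy=7,interpolation=cv2.INTER_CUBIC))"
```

```text
t 2.0 pos [ 0.4489  0.0706 -0.    ] rot [-1.7984e+02  5.0000e-02  9.0060e+01] w 0.0855 ft [-0.5  0.   0.4] tq [ 0.01  0.   -0.  ] j6 -1.56
move [-3.1  1.1 -0. ] turn [-0.16  0.05  0.06]
```

View pics/v2.png

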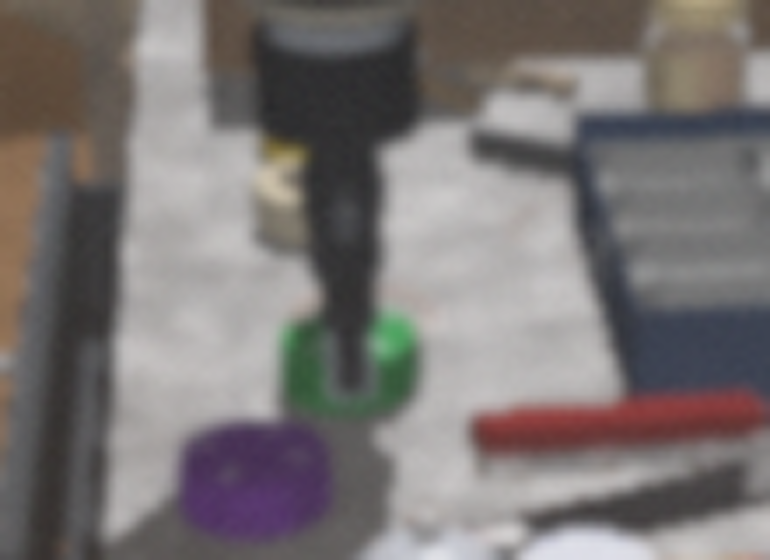

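The fingers straddle the lid. I close here to centre it in y.

>>> {"fn": "move_arm", "kwargs": {"series": [{"dx": 0, "dy": 1, "dz": 0, "wx": 0, "wy": 0, "wz": 0, "jaw": 120}, {"dx": 0, "dy": 1, "dz": 0, "wx": 0, "wy": 0, "wz": 0, "jaw": 120}, {"dx": 0, "dy": 1, "dz": 0, "wx": 0, "wy": 0, "wz": 0, "jaw": 120}, {"dx": 0, "dy": 1, "dz": 0, "wx": 0, "wy": 0, "wz": 0, "jaw": 120}, {"dx": 0, "dy": 1, "dz": 0, "wx": 0, "wy": 0, "wz": 0, "jaw": 120}], "force": 25}}

```text
time: 2.55
eef_pos: [0.4511, 0.0707, 0.0023]
eef_rot: [3.14, 0.001, 1.572]
ft_force: [-0.2, 3.6, 7.7]
width: 0.0631
```

```bash
python3 -c "
from h import *
go([.45,.0675,.0],90)"
```

```text
t 2.55 pos [0.4511 0.0707 0.0023] rot [1.7992e+02 4.0000e-02 9.0050e+01] w 0.0631 ft [-0.2  3.6  7.7] tq [0.66 0.1  0.01] j6 -1.56
move [-3.2 -1.1  2.3] turn [0.08 0.04 0.05]
```

>>> {"fn": "move_arm", "kwargs": {"series": [{"dx": 0, "dy": 0, "dz": 0, "wx": 0, "wy": 0, "wz": 0, "jaw": 0}, {"dx": 0, "dy": 0, "dz": -4, "wx": 0, "wy": 0, "wz": 0, "jaw": 0}, {"dx": 0, "dy": 0, "dz": -4, "wx": 0, "wy": 0, "wz": 0, "jaw": 0}]}}

```text
time: 2.85
eef_pos: [0.4514, 0.0707, 0.007]
eef_rot: [3.139, 0.001, 1.572]
ft_force: [0.1, 0.4, 0.9]
width: 0.0857
```

```bash
python3 -c "
from h import *
go([.4505,.0707,.006],0)"
```

```text
t 2.85 pos [0.4514 0.0707 0.007 ] rot [1.7985e+02 4.0000e-02 9.0040e+01] w 0.0857 ft [0.1 0.4 0.9] tq [-0.09  0.01 -0.02] j6 -1.56
move [-0.  -0.9  1. ] turn [ 1.500e-01 -8.000e-02  9.004e+01]
```

>>> {"fn": "move_arm", "kwargs": {"series": [{"dx": 0, "dy": -0.9, "dz": 1, "wx": 0, "wy": 0, "wz": 43, "jaw": 0}, {"dx": 0, "dy": -0.9, "dz": 1, "wx": 0, "wy": 0, "wz": 43, "jaw": 0}, {"dx": 0, "dy": -0.9, "dz": 1, "wx": 0, "wy": 0, "wz": 43, "jaw": 0}, {"dx": 0, "dy": -0.9, "dz": 1, "wx": 0, "wy": 0, "wz": 43, "jaw": 0}, {"dx": 0, "dy": -0.9, "dz": 1, "wx": 0, "wy": 0, "wz": 43, "jaw": 0}]}}

```text
time: 3.35
eef_pos: [0.4506, 0.0706, 0.0062]
eef_rot: [3.139, -0.001, 0.815]
ft_force: [0.2, 1.1, -0.5]
width: 0.0854
```

>>> {"fn": "move_arm", "kwargs": {"series": [{"dx": 0, "dy": 0, "dz": 0, "wx": 0, "wy": 0, "wz": 43, "jaw": 0}, {"dx": 0, "dy": 0, "dz": 0, "wx": 0, "wy": 0, "wz": 43, "jaw": 0}, {"dx": 0, "dy": 0, "dz": 0, "wx": 0, "wy": 0, "wz": 43, "jaw": 0}, {"dx": 0, "dy": 0, "dz": 0, "wx": 0, "wy": 0, "wz": 43, "jaw": 0}, {"dx": 0, "dy": 0, "dz": 0, "wx": 0, "wy": 0, "wz": 43, "jaw": 0}]}}

```text
time: 3.85
eef_pos: [0.4506, 0.0706, 0.0064]
eef_rot: [3.141, -0.003, 0.065]
ft_force: [0.3, -0.3, -0.1]
width: 0.0855
```

```bash
python3 -c "
from h import *
go([.4505,.0707,.006],0)"
```

```text
t 3.85 pos [0.4506 0.0706 0.0064] rot [ 1.7994e+02 -1.7000e-01  3.7400e+00] w 0.0855 ft [ 0.3 -0.3 -0.1] tq [ 0.01  0.01 -0.  ] j6 -0.05
move [-0.1 -0.1  0.4] turn [ 0.05 -0.17  3.74]
```

>>> {"fn": "move_arm", "kwargs": {"series": [{"dx": 0, "dy": 0, "dz": 0.5, "wx": 0, "wy": -0.2, "wz": 0, "jaw": 130}, {"dx": 0, "dy": 0, "dz": 0.5, "wx": 0, "wy": -0.2, "wz": 0, "jaw": 130}, {"dx": 0, "dy": 0, "dz": 0.5, "wx": 0, "wy": -0.2, "wz": 0, "jaw": 130}, {"dx": 0, "dy": 0, "dz": 0.5, "wx": 0, "wy": -0.2, "wz": 0, "jaw": 130}, {"dx": 0, "dy": 0, "dz": 0.5, "wx": 0, "wy": -0.2, "wz": 0, "jaw": 130}], "force": 60}}

```text
time: 4.35
eef_pos: [0.4508, 0.0706, 0.0065]
eef_rot: [3.141, -0.0, 0.07]
ft_force: [-1.7, -1.0, 12.3]
width: 0.0622
```

```bash
python3 -c "
from h import *
go([.4505,.0707,.206],-27)"
```

```text
t 4.35 pos [0.4508 0.0706 0.0065] rot [ 1.7994e+02 -1.0000e-02  3.9800e+00] w 0.0622 ft [-1.7 -1.  12.3] tq [-0.01  0.41 -0.14] j6 -0.06
move [-2.000e-01  1.000e-01 -1.995e+02] turn [ 5.000e-02 -3.000e-02  3.098e+01]
```

>>> {"fn": "move_arm", "kwargs": {"series": [{"dx": 0, "dy": 0, "dz": -40, "wx": 0, "wy": 0, "wz": 0, "jaw": 130}, {"dx": 0, "dy": 0, "dz": -90, "wx": 0, "wy": 0, "wz": 0, "jaw": 130}, {"dx": 0, "dy": 0, "dz": -140, "wx": 0, "wy": 0, "wz": 8, "jaw": 130}, {"dx": 0, "dy": 0, "dz": -180, "wx": 0, "wy": 0, "wz": 16, "jaw": 130}, {"dx": 0, "dy": 0, "dz": -180, "wx": 0, "wy": 0, "wz": 24, "jaw": 130}]}}

```text
time: 4.85
eef_pos: [0.4524, 0.0708, 0.1913]
eef_rot: [-3.139, -0.008, -0.35]
ft_force: [0.5, 0.3, -0.6]
width: 0.0617
```

```bash
python3 -c "
from h import *
go([.515,-.312,.187],-25)"
```

```text
t 4.85 pos [0.4524 0.0708 0.1913] rot [-179.88   -0.48  -20.08] w 0.0617 ft [ 0.5  0.3 -0.6] tq [ 0.03 -0.05 -0.03] j6 0.36
move [190.2 338.1   5.1] turn [-0.14 -0.48  4.92]
```

>>> {"fn": "move_arm", "kwargs": {"series": [{"dx": 190, "dy": 338, "dz": 4, "wx": -0.1, "wy": -0.5, "wz": 5, "jaw": 130}, {"dx": 190, "dy": 338, "dz": 4, "wx": -0.1, "wy": -0.5, "wz": 5, "jaw": 130}, {"dx": 190, "dy": 338, "dz": 4, "wx": -0.1, "wy": -0.5, "wz": 5, "jaw": 130}, {"dx": 190, "dy": 338, "dz": 4, "wx": -0.1, "wy": -0.5, "wz": 5, "jaw": 130}, {"dx": 190, "dy": 338, "dz": 4, "wx": -0.1, "wy": -0.5, "wz": 5, "jaw": 130}]}}

```text
time: 5.35
eef_pos: [0.4918, -0.1779, 0.1876]
eef_rot: [-3.141, 0.001, -0.433]
ft_force: [0.9, 0.1, 0.1]
width: 0.0618
```

```bash
python3 -c "
from h import *
go([.515,-.312,.187],-25)"
```

```text
t 5.35 pos [ 0.4918 -0.1779  0.1876] rot [-1.7995e+02  3.0000e-02 -2.4820e+01] w 0.0618 ft [0.9 0.1 0.1] tq [ 0.07 -0.06 -0.01] j6 -0.04
move [ 77.3 112.    0.5] turn [-0.05  0.03  0.18]
```

>>> {"fn": "move_arm", "kwargs": {"series": [{"dx": 77, "dy": 112, "dz": 0, "wx": 0, "wy": 0, "wz": 0, "jaw": 130}, {"dx": 77, "dy": 112, "dz": 0, "wx": 0, "wy": 0, "wz": 0, "jaw": 130}, {"dx": 77, "dy": 112, "dz": 0, "wx": 0, "wy": 0, "wz": 0, "jaw": 130}, {"dx": 77, "dy": 112, "dz": 0, "wx": 0, "wy": 0, "wz": 0, "jaw": 130}]}}

```text
time: 5.75
eef_pos: [0.5147, -0.3161, 0.1868]
eef_rot: [-3.141, 0.0, -0.432]
ft_force: [-0.4, -0.3, -0.5]
width: 0.0616
```

```bash
python3 -c "
from h import *
go([.515,-.312,.16],-25)
from bench import cams
for n in('top','side'):
    c=cams.capture(n); np.savez(f'pics/{n}3.npz',**c); cv2.imwrite(f'pics/{n}3.png',c['color'][:,:,::-1])
a=cv2.imread('pics/top3.png')[170:270,340:440];b=cv2.imread('pics/side3.png')[190:290,235:335]
cv2.imwrite('pics/v3.png',cv2.resize(np.hstack([a,b]),(800,400),interpolation=cv2.INTER_CUBIC))"
```

```text
t 5.75 pos [ 0.5147 -0.3161  0.1868] rot [-179.99    0.    -24.77] w 0.0616 ft [-0.4 -0.3 -0.5] tq [ 0.08 -0.03 -0.02] j6 -0.23
move [-1.4 -3.8 26.8] turn [-0.01  0.    0.23]
```

View pics/v3.png

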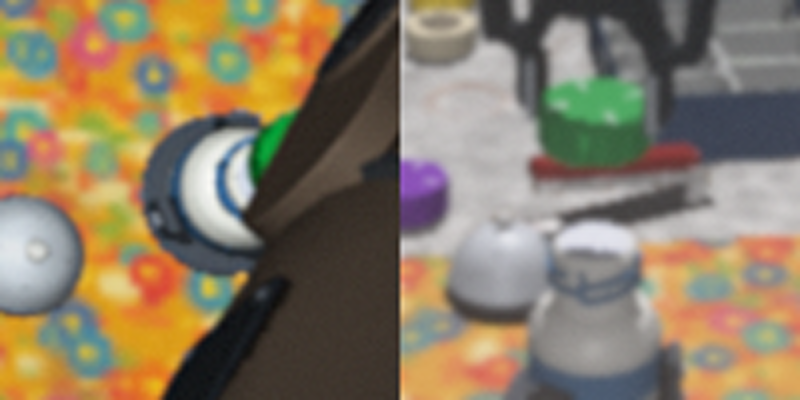

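The green lid is held squarely above the jar, with all four white marks visible in the side view. I'll compare the lid and the foil within each view to remove calibration error.

```bash
python3 - <<'E'
from h import *
c=load("side3"); r0,c0,S=203,262,10
b=cv2.resize(c["color"][r0:235,c0:308],None,fx=S,fy=S,interpolation=cv2.INTER_CUBIC)
h=cv2.cvtColor(b,cv2.COLOR_RGB2HSV)
g=((h[:,:,0]>45)&(h[:,:,0]<85)&(h[:,:,1]>90)).astype(np.uint8)
cnt,_=cv2.findContours(g,cv2.RETR_EXTERNAL,cv2.CHAIN_APPROX_NONE); cnt=max(cnt,key=cv2.contourArea)
p=(cnt[:,0]+.5)/S-.5+[c0,r0]; print("bbox",p.min(0),p.max(0),"ctr u",(p.min(0)+p.max(0))/2)
T=np.array([.5147,-.3161,0])
th=np.linspace(0,2*np.pi,200)
def pred(z): 
    return np.array([proj(c,T+[.032*np.cos(a),.032*np.sin(a),z]) for a in th])
q=np.vstack([pred(.180),pred(.206)]); print("pred",q.min(0),q.max(0),"mid",(q.min(0)+q.max(0))/2, "top ctr",proj(c,T+[0,0,.206]))
w=((h[:,:,1]<110)&(h[:,:,2]>150)).astype(np.uint8)
k,l,st,ce=cv2.connectedComponentsWithStats(w)
for i in range(1,k):
    if st[i,4]>60: print("mark",st[i],(ce[i]+.5)/S-.5+[c0,r0])
c=load("top3"); b=c["color"][170:270,340:440]; h=cv2.cvtColor(b,cv2.COLOR_RGB2HSV); g=((h[:,:,0]>45)&(h[:,:,0]<75)&(h[:,:,1]>150))
v,u=np.nonzero(g); print("top green",u.min()+340,u.max()+340,v.min()+170,v.max()+170)
q=np.vstack([pred(.180),pred(.206)]); print("pred",q.min(0),q.max(0))
E
python3 - <<'E'
import cv2
a=cv2.imread("pics/top3.png")[190:230,390:430]; b=cv2.imread("pics/side3.png")[203:243,265:305]
import numpy as np
cv2.imwrite("pics/v3b.png",cv2.resize(np.hstack([a,b]),(800,400),interpolation=cv2.INTER_NEAREST))
E
```

```text
bbox [270.05 208.75] [295.25 230.05] ctr u [282.65 219.4 ]
pred [269.75531968 210.09972579] [298.47171143 232.92015413] mid [284.11351556 221.50993996] top ctr [284.11671941 215.94564741]
mark [    0     0    84   320 13623] [264.36808706 222.92118109]
mark [ 107    0  116  102 9388] [277.39984022 207.27251811]
mark [ 267   58   69   66 1988] [292.22328974 211.79904427]
mark [ 104  115   52   37 1255] [274.79398406 215.61247012]
mark [ 235  143   45   35 1206] [287.04718076 218.65373134]
top green 403 413 199 214
pred [401.98689569 197.09480447] [433.26028615 225.8716745 ]
```

View pics/v3b.png

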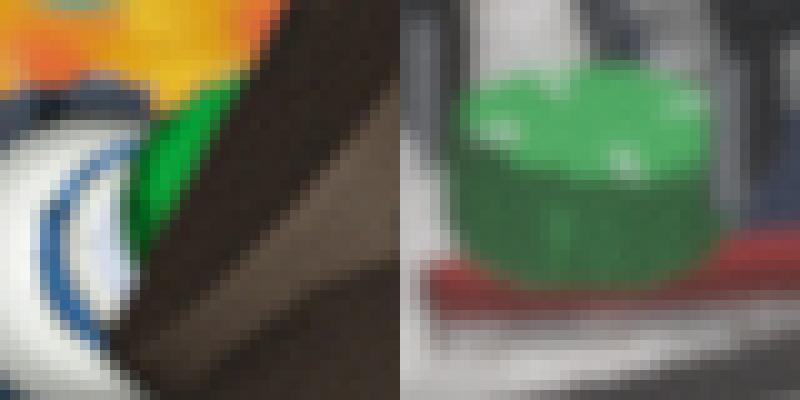

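```bash
python3 -c "
from h import *
go([.5155,-.3125,.16],-25)"
```

```text
t 5.85 pos [ 0.5142 -0.3122  0.1868] rot [-1.7993e+02  1.1000e-01 -2.4720e+01] w 0.062 ft [-0.2  0.1 -1.6] tq [-0.02  0.05  0.02] j6 -0.22
move [ 1.4 -0.3 26.8] turn [-0.07  0.11  0.28]
```

The earlier pictures were taken while the arm was still settling. I'll repeat them at rest.

```bash
cat > m.py <<'E'
from h import *
from bench import cams,ctrl
import sys
k=sys.argv[1]
for n in('side','top'):
    c=cams.capture(n); np.savez(f'pics/{n}{k}.npz',**c); cv2.imwrite(f'pics/{n}{k}.png',c['color'][:,:,::-1])
s=ctrl.read_state(); T=np.array(s["eef_pos"]); print("T",T)
th=np.linspace(0,2*np.pi,200)
def pred(c,z,r=.032): return np.array([proj(c,[T[0]+r*np.cos(a),T[1]+r*np.sin(a),z]) for a in th])
zb=T[2]-.0065
c=load("side"+k); S=10; pc=np.round(proj(c,[T[0],T[1],zb+.013])).astype(int); r0,c0=pc[1]-17,pc[0]-23
b=cv2.resize(c["color"][r0:r0+34,c0:c0+46],None,fx=S,fy=S,interpolation=cv2.INTER_CUBIC)
h=cv2.cvtColor(b,cv2.COLOR_RGB2HSV)
g=((h[:,:,0]>45)&(h[:,:,0]<85)&(h[:,:,1]>90)).astype(np.uint8)
cnt,_=cv2.findContours(g,cv2.RETR_EXTERNAL,cv2.CHAIN_APPROX_NONE); cnt=max(cnt,key=cv2.contourArea)
p=(cnt[:,0]+.5)/S-.5+[c0,r0]; q=np.vstack([pred(c,zb),pred(c,zb+.026)])
print("side green",p.min(0),p.max(0),"pred",q.min(0),q.max(0),"topctr pred",proj(c,[T[0],T[1],zb+.026]))
hull=np.zeros_like(g); cv2.drawContours(hull,[cv2.convexHull(cnt)],-1,1,-1)
w=((h[:,:,1]<120)&(h[:,:,2]>130)).astype(np.uint8)*hull
n_,l,st,ce=cv2.connectedComponentsWithStats(w)
for i in range(1,n_):
    if st[i,4]>60: print("mark",st[i,4],(ce[i]+.5)/S-.5+[c0,r0])
lug=np.radians(np.degrees(s["eef_rot"][2])-4+41.5)
for j in range(4): print(" mark pred",proj(c,[T[0]+.0215*np.cos(lug+j*np.pi/2),T[1]+.0215*np.sin(lug+j*np.pi/2),zb+.026]))
cv2.imwrite(f'pics/v{k}.png',cv2.resize(cv2.cvtColor(b,cv2.COLOR_RGB2BGR),None,fx=1.7,fy=1.7))
c=load("top"+k); hh=cv2.cvtColor(c["color"],cv2.COLOR_RGB2HSV); g=((hh[:,:,0]>45)&(hh[:,:,0]<75)&(hh[:,:,1]>150)); g[:,:380]=0;g[:,440:]=0;g[:180]=0;g[240:]=0
v,u=np.nonzero(g); q=np.vstack([pred(c,zb),pred(c,zb+.026)]); print("top green",u.min(),u.max(),v.min(),v.max(),"pred",q.min(0),q.max(0))
E
python3 m.py 4
```

```text
T [ 0.51442256 -0.3108858   0.18734274]
side green [270.05 208.65] [295.35 230.25] pred [269.41904367 208.86027319] [297.99622305 231.49984657] topctr pred [283.71131719 214.63742436]
mark 3932 [285.53644456 211.84389624]
mark 1566 [274.40523627 215.48154534]
mark 1930 [286.84880829 218.46932642]
 mark pred [292.67209923 213.32466473]
 mark pred [280.52850899 210.93001969]
 mark pred [274.61345244 215.97026668]
 mark pred [287.02765632 218.50036878]
top green 401 410 199 214 pred [399.86281813 197.12107613] [431.10954618 225.92349473]
```

View pics/v4.png

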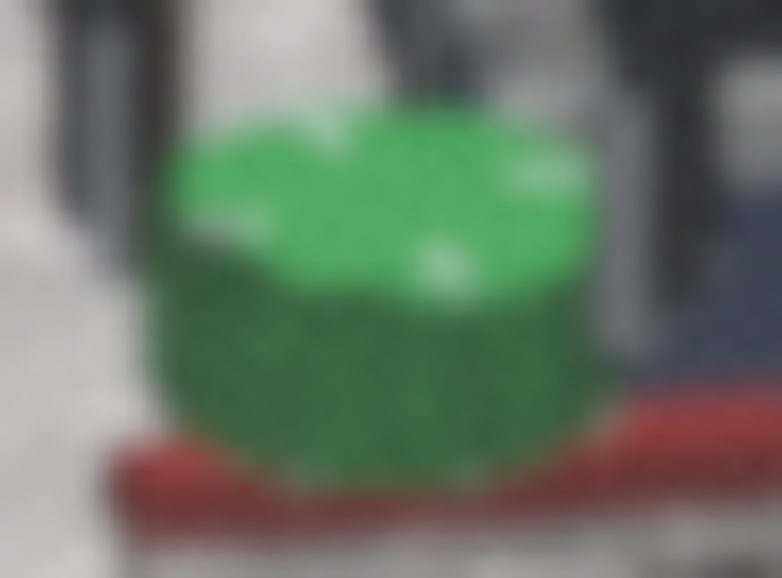

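The lid marks agree with the prediction to about 0.3 px, so the jar axis lies near (0.515, -0.3125). I go down to just above the rim.

```bash
python3 -c "
from h import *
go([.5152,-.3125,.128],-25)"
```

```text
t 5.95 pos [ 0.5144 -0.3109  0.1873] rot [-1.7994e+02  8.0000e-02 -2.4680e+01] w 0.0619 ft [-0.2 -0.1 -0.7] tq [ 0.03  0.01 -0.04] j6 -0.22
move [ 1.5  1.2 59.3] turn [-0.06  0.08  0.32]
```

>>> {"fn": "move_arm", "kwargs": {"series": [{"dx": 1.5, "dy": 1.2, "dz": 30, "wx": 0, "wy": 0, "wz": 0.3, "jaw": 130}, {"dx": 1.5, "dy": 1.2, "dz": 50, "wx": 0, "wy": 0, "wz": 0.3, "jaw": 130}, {"dx": 1.5, "dy": 1.2, "dz": 59, "wx": 0, "wy": 0, "wz": 0.3, "jaw": 130}, {"dx": 1.5, "dy": 1.2, "dz": 59, "wx": 0, "wy": 0, "wz": 0.3, "jaw": 130}, {"dx": 1.5, "dy": 1.2, "dz": 59, "wx": 0, "wy": 0, "wz": 0.3, "jaw": 130}]}}

```text
time: 6.45
eef_pos: [0.5156, -0.3122, 0.1292]
eef_rot: [-3.141, 0.001, -0.435]
ft_force: [0.2, -0.5, -0.2]
width: 0.0621
```

```bash
python3 m.py 5 && python3 -c "
from h import *
go([.5152,-.3125,.118],-25)
b=cv2.imread('pics/side5.png')[215:285,250:320];a=cv2.imread('pics/top5.png')[185:245,375:435]
cv2.imwrite('pics/v5b.png',np.hstack([cv2.resize(a,(400,400),interpolation=cv2.INTER_CUBIC),cv2.resize(b,(400,400),interpolation=cv2.INTER_CUBIC)]))"
```

```text
T [ 0.51565437 -0.31253609  0.12944893]
side green [271.05 231.15] [295.35 252.75] pred [270.27424024 231.47014768] [298.16762555 254.76355287] topctr pred [284.22375709 237.82874982]
mark 5313 [286.60815923 234.35063994]
mark 1713 [275.3734676  238.38537653]
mark 2435 [287.0886037  241.48737166]
 mark pred [292.98372902 236.39562722]
 mark pred [281.14572011 233.74569997]
 mark pred [275.3346598  239.28299719]
 mark pred [287.42800161 242.07921536]
top green 395 402 201 216 pred [393.99468056 199.96426911] [423.36109256 227.15174469]
t 6.55 pos [ 0.5157 -0.3125  0.1294] rot [-1.7996e+02 -1.0000e-02 -2.4940e+01] w 0.0617 ft [ 0.4 -0.3 -0.6] tq [-0.    0.01  0.04] j6 -0.22
move [-0.4  0.2 11.4] turn [-0.04 -0.01  0.06]
```

View pics/v5b.png

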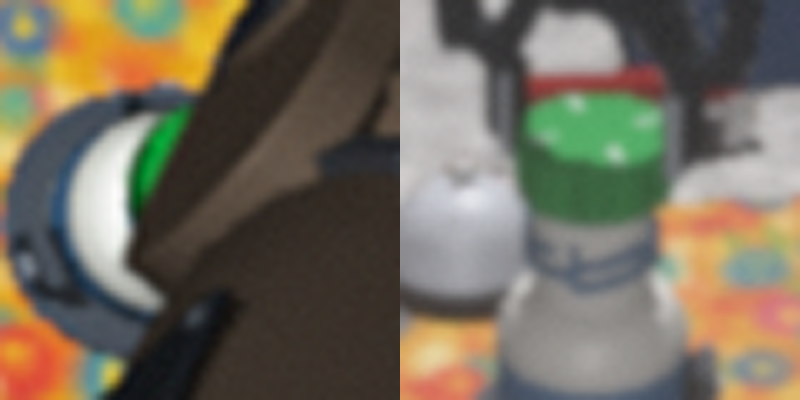

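In the side view the lid sits about 0.5 px (1.2 mm) to +x of the neck axis. I nudge it by -0.9 mm in x and lower onto the bevel.

>>> {"fn": "move_arm", "kwargs": {"series": [{"dx": -0.8, "dy": 0.4, "dz": 2, "wx": 0, "wy": 0, "wz": 0, "jaw": 130}, {"dx": -0.8, "dy": 0.4, "dz": 5, "wx": 0, "wy": 0, "wz": 0, "jaw": 130}, {"dx": -0.8, "dy": 0.4, "dz": 8, "wx": 0, "wy": 0, "wz": 0, "jaw": 130}, {"dx": -0.8, "dy": 0.4, "dz": 11, "wx": 0, "wy": 0, "wz": 0, "jaw": 130}, {"dx": -0.8, "dy": 0.4, "dz": 11, "wx": 0, "wy": 0, "wz": 0, "jaw": 130}]}}

```text
time: 7.05
eef_pos: [0.5151, -0.3134, 0.1189]
eef_rot: [3.141, -0.002, -0.435]
ft_force: [-1.0, -3.5, 5.8]
width: 0.062
```

```bash
python3 -c "
from h import *
go([.5148,-.3125,.112],-25)"
```

```text
t 7.05 pos [ 0.5151 -0.3134  0.1189] rot [ 1.7997e+02 -1.2000e-01 -2.4930e+01] w 0.062 ft [-1.  -3.5  5.8] tq [-0.83  0.15  0.08] j6 -0.22
move [-0.7 -0.7  6.9] turn [ 0.03 -0.12  0.07]
```

The bevel pushes the tool toward -y and -x, so I follow it and go on down.

>>> {"fn": "move_arm", "kwargs": {"series": [{"dx": 0.2, "dy": 1.4, "dz": 0, "wx": 0, "wy": 0, "wz": 0, "jaw": 130}, {"dx": 0.2, "dy": 1.4, "dz": 2, "wx": 0, "wy": 0, "wz": 0, "jaw": 130}, {"dx": 0.2, "dy": 1.4, "dz": 4, "wx": 0, "wy": 0, "wz": 0, "jaw": 130}, {"dx": 0.2, "dy": 1.4, "dz": 4, "wx": 0, "wy": 0, "wz": 0, "jaw": 130}]}}

```text
time: 7.45
eef_pos: [0.5146, -0.3149, 0.1144]
eef_rot: [3.141, -0.002, -0.435]
ft_force: [-1.6, -3.5, -1.7]
width: 0.0618
```

```bash
python3 -c "
from h import *
go([.5148,-.3145,.112],-25)"
```

```text
t 7.45 pos [ 0.5146 -0.3149  0.1144] rot [ 1.7996e+02 -1.0000e-01 -2.4930e+01] w 0.0618 ft [-1.6 -3.5 -1.7] tq [-0.57  0.21  0.  ] j6 -0.22
move [ 0.  -0.5  2.4] turn [ 0.04 -0.1   0.07]
```

>>> {"fn": "move_arm", "kwargs": {"series": [{"dx": 0, "dy": 0.8, "dz": 0, "wx": 0, "wy": 0, "wz": 0, "jaw": 130}, {"dx": 0, "dy": 0.8, "dz": 1.5, "wx": 0, "wy": 0, "wz": 0, "jaw": 130}, {"dx": 0, "dy": 0.8, "dz": 3, "wx": 0, "wy": 0, "wz": 0, "jaw": 130}, {"dx": 0, "dy": 0.8, "dz": 3, "wx": 0, "wy": 0, "wz": 0, "jaw": 130}]}}

```text
time: 7.85
eef_pos: [0.5143, -0.3156, 0.1128]
eef_rot: [3.141, -0.003, -0.435]
ft_force: [-4.6, 1.7, 14.6]
width: 0.0623
```

```bash
python3 -c "
from h import *
go([.5148,-.3145,.112],-25)"
```

```text
t 7.85 pos [ 0.5143 -0.3156  0.1128] rot [ 1.7995e+02 -1.5000e-01 -2.4920e+01] w 0.0623 ft [-4.6  1.7 14.6] tq [0.3  0.82 0.01] j6 -0.22
move [-0.  -1.2  0.8] turn [ 0.05 -0.15  0.08]
```

It's resting on the threads: Fz is 15 N at about 11 mm above the seat, which matches roughly 35° along the thread. I hold briefly, then let go so it settles.

>>> {"fn": "move_arm", "kwargs": {"series": [{"dx": -0.5, "dy": 0, "dz": -0.3, "wx": 0, "wy": 0, "wz": 0, "jaw": 130}, {"dx": -0.5, "dy": 0, "dz": -0.3, "wx": 0, "wy": 0, "wz": 0, "jaw": 130}, {"dx": -0.5, "dy": 0, "dz": -0.3, "wx": 0, "wy": 0, "wz": 0, "jaw": 0}, {"dx": -0.5, "dy": 0, "dz": -0.3, "wx": 0, "wy": 0, "wz": 0, "jaw": 0}, {"dx": -0.5, "dy": 0, "dz": -0.3, "wx": 0, "wy": 0, "wz": 0, "jaw": 0}]}}

```text
time: 8.35
eef_pos: [0.5139, -0.3154, 0.1129]
eef_rot: [3.141, -0.002, -0.435]
ft_force: [0.4, -0.6, 0.9]
width: 0.0858
```

```bash
python3 m.py 6 && python3 -c "
from h import *
go([.5148,-.3145,.112],-25)
b=cv2.imread('pics/side6.png')[220:290,250:320];a=cv2.imread('pics/side6.png')[235:265,268:298]
cv2.imwrite('pics/v6b.png',np.hstack([cv2.resize(a,(400,400),interpolation=cv2.INTER_CUBIC),cv2.resize(b,(400,400),interpolation=cv2.INTER_CUBIC)]))"
```

```text
T [ 0.51386697 -0.31538188  0.11293031]
side green [270.55 238.05] [296.25 260.05] pred [269.67892403 238.24568996] [297.45606284 261.79953029] topctr pred [283.57110125 244.7924087 ]
mark 8114 [282.57949224 242.54412127]
mark 2383 [286.67412925 248.60904322]
mark 100 [278.963 249.329]
 mark pred [292.2980867 243.3131074]
 mark pred [280.514885   240.59010555]
 mark pred [274.71587098 246.29344863]
 mark pred [286.7520766  249.16625584]
top green 395 401 203 217 pred [393.39280829 201.59983129] [422.29339689 228.35076366]
t 8.45 pos [ 0.5139 -0.3154  0.1129] rot [ 1.7996e+02 -1.3000e-01 -2.4920e+01] w 0.0856 ft [-0.2  0.1  0.5] tq [ 0.02  0.02 -0.01] j6 -0.22
move [ 0.5 -1.2  0.9] turn [ 0.04 -0.13  0.08]
```

View pics/v6b.png

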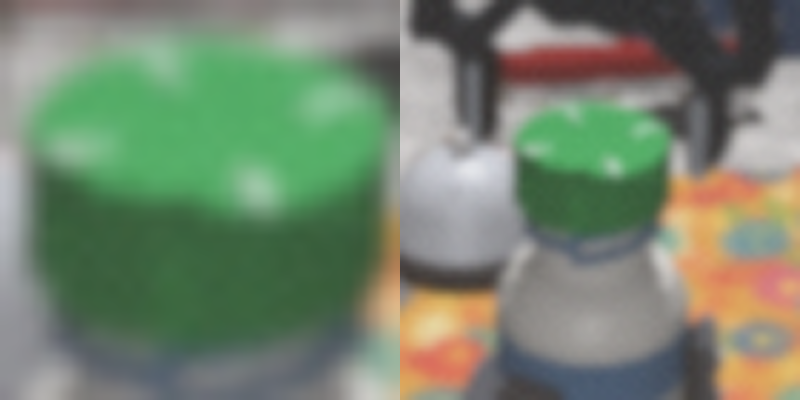

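The lid lies level on the threads and its marks match the predicted positions, e.g. the front one at (286.7,248.6). Now a light regrip, then backwards (anticlockwise) while rising along the thread.

>>> {"fn": "move_arm", "kwargs": {"series": [{"dx": 0, "dy": 0, "dz": 0, "wx": 0, "wy": 0, "wz": 0, "jaw": 130}, {"dx": 0, "dy": 0, "dz": 0, "wx": 0, "wy": 0, "wz": 0, "jaw": 130}, {"dx": 0, "dy": 0, "dz": 0, "wx": 0, "wy": 0, "wz": 0, "jaw": 130}, {"dx": 0, "dy": 0, "dz": 0, "wx": 0, "wy": 0, "wz": 0, "jaw": 130}], "force": 25}}

```text
time: 8.85
eef_pos: [0.5139, -0.3154, 0.1132]
eef_rot: [3.141, -0.003, -0.435]
ft_force: [-1.2, 0.6, 4.4]
width: 0.0629
```

>>> {"fn": "move_arm", "kwargs": {"series": [{"dx": 0, "dy": 0, "dz": -1, "wx": 0, "wy": 0, "wz": 0, "jaw": 130}, {"dx": 0, "dy": 0, "dz": -1.7, "wx": 0, "wy": 0, "wz": -8, "jaw": 130}, {"dx": 0, "dy": 0, "dz": -2.4, "wx": 0, "wy": 0, "wz": -16, "jaw": 130}, {"dx": 0, "dy": 0, "dz": -3, "wx": 0, "wy": 0, "wz": -24, "jaw": 130}, {"dx": 0, "dy": 0, "dz": -3, "wx": 0, "wy": 0, "wz": -24, "jaw": 130}]}}

```text
time: 9.35
eef_pos: [0.5138, -0.3154, 0.116]
eef_rot: [3.14, -0.002, -0.014]
ft_force: [0.1, -0.2, -0.4]
width: 0.0632
```

```bash
python3 -c "
from h import *
go([.5139,-.3154,.1165],25)"
```

```text
t 9.35 pos [ 0.5138 -0.3154  0.116 ] rot [ 1.799e+02 -1.100e-01 -8.000e-01] w 0.0632 ft [ 0.1 -0.2 -0.4] tq [ 0.04 -0.05  0.01] j6 -0.65
move [ 0.1 -0.  -0.5] turn [  0.12  -0.08 -25.8 ]
```

>>> {"fn": "move_arm", "kwargs": {"series": [{"dx": 0, "dy": 0, "dz": -0.5, "wx": 0, "wy": 0, "wz": -7, "jaw": 130}, {"dx": 0, "dy": 0, "dz": -0.5, "wx": 0, "wy": 0, "wz": -14, "jaw": 130}, {"dx": 0, "dy": 0, "dz": -0.5, "wx": 0, "wy": 0, "wz": -18, "jaw": 130}, {"dx": 0, "dy": 0, "dz": -0.5, "wx": 0, "wy": 0, "wz": -18, "jaw": 130}]}}

```text
time: 9.75
eef_pos: [0.5138, -0.3154, 0.1164]
eef_rot: [3.14, -0.001, 0.297]
ft_force: [1.2, 0.4, -0.9]
width: 0.0631
```

```bash
python3 -c "
from h import *
go([.5139,-.3154,.1165],25)"
```

```text
t 9.75 pos [ 0.5138 -0.3154  0.1164] rot [ 1.7988e+02 -7.0000e-02  1.7040e+01] w 0.0631 ft [ 1.2  0.4 -0.9] tq [0.02 0.01 0.04] j6 -0.96
move [ 0.1  0.1 -0.1] turn [ 0.12 -0.06 -7.96]
```

>>> {"fn": "move_arm", "kwargs": {"series": [{"dx": 0, "dy": 0, "dz": 0, "wx": 0, "wy": 0, "wz": -2, "jaw": 130}, {"dx": 0, "dy": 0, "dz": 0, "wx": 0, "wy": 0, "wz": -4, "jaw": 130}, {"dx": 0, "dy": 0, "dz": 0, "wx": 0, "wy": 0, "wz": -4, "jaw": 130}]}}

```text
time: 10.05
eef_pos: [0.514, -0.3157, 0.1164]
eef_rot: [3.139, -0.001, 0.362]
ft_force: [0.6, -2.3, -1.2]
width: 0.063
```

```bash
python3 -c "
from h import *
go([.5139,-.3154,.1165],25)"
```

```text
t 10.05 pos [ 0.514  -0.3157  0.1164] rot [ 1.7984e+02 -8.0000e-02  2.0770e+01] w 0.063 ft [ 0.6 -2.3 -1.2] tq [-0.42 -0.15 -0.33] j6 -1.02
move [ 0.  -0.3 -0.1] turn [ 0.16 -0.08 -4.23]
```

Torque rises at yaw ≈20°: the lug has met the next stop, as predicted. I back off 3.5° to mid-gap and let go.

>>> {"fn": "move_arm", "kwargs": {"series": [{"dx": 0, "dy": -0.3, "dz": 0, "wx": 0, "wy": 0, "wz": 3.5, "jaw": 130}, {"dx": 0, "dy": -0.3, "dz": 0, "wx": 0, "wy": 0, "wz": 3.5, "jaw": 130}, {"dx": 0, "dy": -0.3, "dz": 0, "wx": 0, "wy": 0, "wz": 3.5, "jaw": 0}, {"dx": 0, "dy": -0.3, "dz": 0, "wx": 0, "wy": 0, "wz": 3.5, "jaw": 0}, {"dx": 0, "dy": -0.3, "dz": 0, "wx": 0, "wy": 0, "wz": 3.5, "jaw": 0}]}}

```text
time: 10.55
eef_pos: [0.5139, -0.3154, 0.1164]
eef_rot: [3.139, -0.002, 0.301]
ft_force: [-0.2, -0.1, 0.0]
width: 0.0856
```

```bash
python3 m.py 7 && python3 -c "
from h import *
go([.5139,-.3154,.112],17)
b=cv2.imread('pics/side7.png')[220:290,250:320];a=cv2.imread('pics/side7.png')[240:270,268:298]
cv2.imwrite('pics/v7b.png',np.hstack([cv2.resize(a,(400,400),interpolation=cv2.INTER_CUBIC),cv2.resize(b,(400,400),interpolation=cv2.INTER_CUBIC)]))"
```

```text
T [ 0.51389935 -0.31543443  0.11639208]
side green [270.35 241.35] [295.85 263.15] pred [269.68017782 236.9651695 ] [297.50067266 260.48839579] topctr pred [283.59401802 243.48145937]
mark 7413 [284.82167139 245.1611291 ]
mark 2802 [278.46124197 251.61741613]
 mark pred [287.93808445 239.59066059]
 mark pred [275.44848124 241.33728901]
 mark pred [279.08287893 247.52189814]
 mark pred [291.90306512 245.66867097]
top green 394 402 202 217 pred [393.77861211 201.40472757] [422.7829925  228.24454697]
t 10.65 pos [ 0.5139 -0.3154  0.1164] rot [ 1.7985e+02 -9.0000e-02  1.7270e+01] w 0.0854 ft [ 0.1 -0.5  0.2] tq [ 0.04 -0.03 -0.  ] j6 -0.96
move [ 0.  -0.   4.4] turn [ 0.15 -0.09  0.27]
```

View pics/v7b.png

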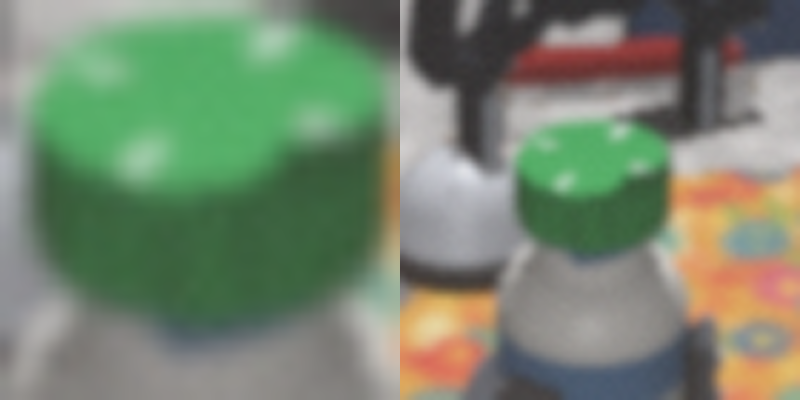

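The lid has dropped into the thread: its lower edge moved from row 260.1 to 263.2, about 8 mm, and it's level. Next I lower and regrip.

>>> {"fn": "move_arm", "kwargs": {"series": [{"dx": 0, "dy": 0, "dz": 5, "wx": 0.1, "wy": -0.1, "wz": 0, "jaw": 0}, {"dx": 0, "dy": 0, "dz": 10, "wx": 0.1, "wy": -0.1, "wz": 0, "jaw": 0}, {"dx": 0, "dy": 0, "dz": 10, "wx": 0.1, "wy": -0.1, "wz": 0, "jaw": 130}, {"dx": 0, "dy": 0, "dz": 10, "wx": 0.1, "wy": -0.1, "wz": 0, "jaw": 130}, {"dx": 0, "dy": 0, "dz": 10, "wx": 0.1, "wy": -0.1, "wz": 0, "jaw": 130}], "force": 30}}

```text
time: 11.15
eef_pos: [0.514, -0.3155, 0.1065]
eef_rot: [3.141, 0.0, 0.301]
ft_force: [0.4, 0.7, -0.8]
width: 0.0628
```

```bash
python3 -c "
from h import *
go([.5139,-.3154,.1025],-52)"
```

```text
t 11.15 pos [ 0.514  -0.3155  0.1065] rot [179.94   0.    17.27] w 0.0628 ft [ 0.4  0.7 -0.8] tq [-0.01 -0.    0.01] j6 -0.96
move [-0.  -0.1  4. ] turn [ 5.000e-02 -3.000e-02  6.927e+01]
```

>>> {"fn": "move_arm", "kwargs": {"series": [{"dx": 0, "dy": 0, "dz": 0.5, "wx": 0, "wy": 0, "wz": 8, "jaw": 130}, {"dx": 0, "dy": 0, "dz": 1, "wx": 0, "wy": 0, "wz": 16, "jaw": 130}, {"dx": 0, "dy": 0, "dz": 1.4, "wx": 0, "wy": 0, "wz": 24, "jaw": 130}, {"dx": 0, "dy": 0, "dz": 1.9, "wx": 0, "wy": 0, "wz": 32, "jaw": 130}, {"dx": 0, "dy": 0, "dz": 2.3, "wx": 0, "wy": 0, "wz": 40, "jaw": 130}]}}

```text
time: 11.65
eef_pos: [0.5141, -0.3156, 0.1044]
eef_rot: [3.141, -0.001, -0.402]
ft_force: [-0.1, -0.4, 0.5]
width: 0.0631
```

```bash
python3 -c "
from h import *
go([.5139,-.3154,.1025],-52)"
```

```text
t 11.65 pos [ 0.5141 -0.3156  0.1044] rot [ 1.7994e+02 -7.0000e-02 -2.3050e+01] w 0.0631 ft [-0.1 -0.4  0.5] tq [-0.01  0.01  0.  ] j6 -0.26
move [-0.3 -0.1  1.9] turn [ 0.04 -0.08 28.95]
```

>>> {"fn": "move_arm", "kwargs": {"series": [{"dx": 0, "dy": 0, "dz": 0.5, "wx": 0, "wy": 0, "wz": 8, "jaw": 130}, {"dx": 0, "dy": 0, "dz": 1, "wx": 0, "wy": 0, "wz": 16, "jaw": 130}, {"dx": 0, "dy": 0, "dz": 1.4, "wx": 0, "wy": 0, "wz": 24, "jaw": 130}, {"dx": 0, "dy": 0, "dz": 1.6, "wx": 0, "wy": 0, "wz": 27, "jaw": 130}, {"dx": 0, "dy": 0, "dz": 1.7, "wx": 0, "wy": 0, "wz": 29, "jaw": 130}]}}

```text
time: 12.15
eef_pos: [0.5143, -0.3157, 0.1028]
eef_rot: [-3.142, -0.002, -0.911]
ft_force: [2.0, 0.7, -0.0]
width: 0.0632
```

```bash
python3 -c "
from h import *
go([.5139,-.3154,.1025],-52)"
```

```text
t 12.15 pos [ 0.5143 -0.3157  0.1028] rot [-1.800e+02 -1.200e-01 -5.218e+01] w 0.0632 ft [ 2.   0.7 -0. ] tq [ 0.16 -0.36  0.26] j6 0.25
move [-0.5  0.2  0.3] turn [-0.   -0.12 -0.18]
```

Torque is rising at the expected end angle. I push a few degrees further to confirm the stop.

>>> {"fn": "move_arm", "kwargs": {"series": [{"dx": -0.3, "dy": 0.1, "dz": 0.3, "wx": 0, "wy": 0, "wz": 2, "jaw": 130}, {"dx": -0.3, "dy": 0.1, "dz": 0.3, "wx": 0, "wy": 0, "wz": 4, "jaw": 130}, {"dx": -0.3, "dy": 0.1, "dz": 0.3, "wx": 0, "wy": 0, "wz": 4, "jaw": 130}]}}

```text
time: 12.45
eef_pos: [0.5141, -0.3159, 0.1027]
eef_rot: [3.141, -0.003, -0.979]
ft_force: [-1.4, -2.1, 0.5]
width: 0.0629
```

```bash
python3 -c "
from h import *
go([.5139,-.3154,.1025],-52)"
```

```text
t 12.45 pos [ 0.5141 -0.3159  0.1027] rot [179.98  -0.18 -56.12] w 0.0629 ft [-1.4 -2.1  0.5] tq [-0.36  0.13  0.83] j6 0.32
move [-0.5 -0.1  0.2] turn [ 0.02 -0.18 -4.12]
```

The torque of 0.83 N·m means it's firmly at the stop. Opening and withdrawing upward.

>>> {"fn": "move_arm", "kwargs": {"series": [{"dx": 0, "dy": 0, "dz": 0, "wx": 0, "wy": 0, "wz": 0, "jaw": 0}, {"dx": 0, "dy": 0, "dz": 0, "wx": 0, "wy": 0, "wz": 0, "jaw": 0}, {"dx": 0, "dy": 0, "dz": 0, "wx": 0, "wy": 0, "wz": 0, "jaw": 0}, {"dx": 0, "dy": 0, "dz": -20, "wx": 0, "wy": 0, "wz": 0, "jaw": 0}, {"dx": 0, "dy": 0, "dz": -50, "wx": 0, "wy": 0, "wz": 0, "jaw": 0}]}}

```text
time: 12.95
eef_pos: [0.5134, -0.3152, 0.1518]
eef_rot: [3.14, 0.0, -0.98]
ft_force: [-0.0, -0.1, 0.0]
width: 0.0856
```

>>> {"fn": "move_arm", "kwargs": {"series": [{"dx": 0, "dy": 0, "dz": -50, "wx": 0, "wy": 0, "wz": 0, "jaw": 0}, {"dx": -40, "dy": -80, "dz": -80, "wx": 0, "wy": 0, "wz": 0, "jaw": 0}, {"dx": -80, "dy": -160, "dz": -80, "wx": 0, "wy": 0, "wz": 0, "jaw": 0}, {"dx": -80, "dy": -160, "dz": -80, "wx": 0, "wy": 0, "wz": 0, "jaw": 0}, {"dx": -80, "dy": -160, "dz": -80, "wx": 0, "wy": 0, "wz": 0, "jaw": 0}]}}

```text
time: 13.45
eef_pos: [0.6029, -0.1567, 0.2323]
eef_rot: [3.141, 0.0, -0.978]
ft_force: [-0.2, -0.6, 0.1]
width: 0.0858
```

Run:
```python
from h import *
from bench import cams
go([.5139,-.3154,.1025],-52)
for n in('side','top'):
    c=cams.capture(n); np.savez(f'pics/{n}8.npz',**c); cv2.imwrite(f'pics/{n}8.png',c['color'][:,:,::-1])
c=load("side8"); S=10; r0,c0=240,262
b=cv2.resize(c["color"][r0:r0+34,c0:c0+46],None,fx=S,fy=S,interpolation=cv2.INTER_CUBIC)
h=cv2.cvtColor(b,cv2.COLOR_RGB2HSV); g=((h[:,:,0]>45)&(h[:,:,0]<85)&(h[:,:,1]>90)).astype(np.uint8)
cnt,_=cv2.findContours(g,cv2.RETR_EXTERNAL,cv2.CHAIN_APPROX_NONE); cnt=max(cnt,key=cv2.contourArea)
p=(cnt[:,0]+.5)/S-.5+[c0,r0]; print("side green",p.min(0),p.max(0))
c=load("top8")
a=cv2.imread('pics/top8.png')[180:250,370:440];b=cv2.imread('pics/side8.png')[220:290,250:320]
cv2.imwrite('pics/v8.png',cv2.resize(np.hstack([a,b]),(800,400),interpolation=cv2.INTER_CUBIC))
```

```text
t 13.45 pos [ 0.6029 -0.1567  0.2323] rot [ 1.7998e+02  1.0000e-02 -5.6050e+01] w 0.0858 ft [-0.2 -0.6  0.1] tq [0.01 0.03 0.  ] j6 0.62
move [ 82.  162.4 129.8] turn [ 0.02  0.01 -4.05]
side green [272.35 254.15] [293.85 263.85]
```

View pics/v8.png

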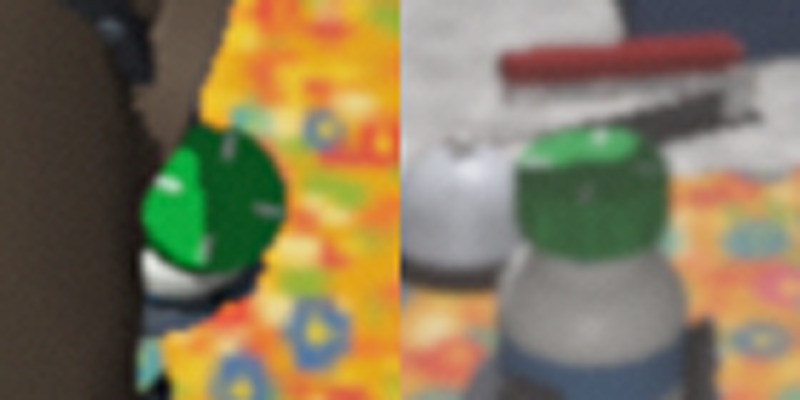

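View pics/top8.png

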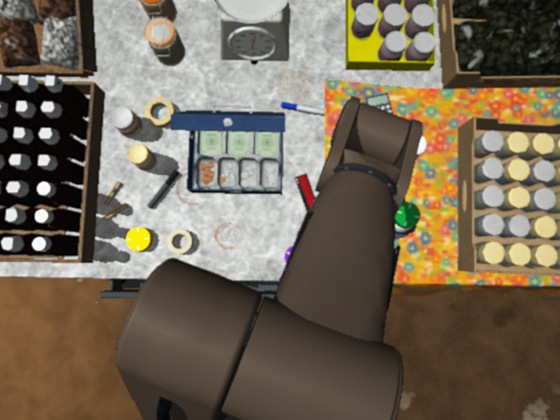

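The lid is on the jar and level, but the arm's shadow lies over it. I move the arm aside for a clean final check.

```bash
python3 -c "
from h import *
go([.48,.1,.26],-56)"
```

```text
t 13.55 pos [ 0.6033 -0.156   0.2321] rot [180.     0.   -55.89] w 0.0853 ft [ 0.3 -1.1 -0.4] tq [-0.02 -0.01  0.  ] j6 0.62
move [-281.1  -41.4  -27.9] turn [0.   0.   0.11]
```

>>> {"fn": "move_arm", "kwargs": {"series": [{"dx": -280, "dy": -40, "dz": -30, "wx": 0, "wy": 0, "wz": 0, "jaw": 0}, {"dx": -280, "dy": -40, "dz": -30, "wx": 0, "wy": 0, "wz": 0, "jaw": 0}, {"dx": -280, "dy": -40, "dz": -30, "wx": 0, "wy": 0, "wz": 0, "jaw": 0}, {"dx": -280, "dy": -40, "dz": -30, "wx": 0, "wy": 0, "wz": 0, "jaw": 0}, {"dx": -280, "dy": -40, "dz": -30, "wx": 0, "wy": 0, "wz": 0, "jaw": 0}]}}

```text
time: 14.05
eef_pos: [0.494, 0.066, 0.2584]
eef_rot: [-3.142, 0.0, -0.976]
ft_force: [0.8, 0.4, 0.9]
width: 0.0857
```

Run:
```python
from h import *
from bench import cams
go([.48,.1,.26],-56)
for n in('side','top'):
    c=cams.capture(n); np.savez(f'pics/{n}9.npz',**c); cv2.imwrite(f'pics/{n}9.png',c['color'][:,:,::-1])
go([.48,.1,.26],-56)
c=load("side9"); S=10; r0,c0=240,262
b=cv2.resize(c["color"][r0:r0+34,c0:c0+46],None,fx=S,fy=S,interpolation=cv2.INTER_CUBIC)
h=cv2.cvtColor(b,cv2.COLOR_RGB2HSV); g=((h[:,:,0]>45)&(h[:,:,0]<85)&(h[:,:,1]>90)).astype(np.uint8)
cnt,_=cv2.findContours(g,cv2.RETR_EXTERNAL,cv2.CHAIN_APPROX_NONE); cnt=max(cnt,key=cv2.contourArea)
p=(cnt[:,0]+.5)/S-.5+[c0,r0]; print("side green",p.min(0),p.max(0))
th=np.linspace(0,2*np.pi,200)
for zb in(.095,.099,.1064):
    q=np.array([proj(c,[.5139+.032*np.cos(a),-.3154+.032*np.sin(a),z]) for a in th for z in(zb,zb+.026)]); print("pred",zb,q.min(0),q.max(0))
c=load("top9"); b=cv2.resize(c["color"][195:237,380:425],None,fx=S,fy=S,interpolation=cv2.INTER_CUBIC)
h=cv2.cvtColor(b,cv2.COLOR_RGB2HSV); g=((h[:,:,0]>45)&(h[:,:,0]<85)&(h[:,:,1]>130)).astype(np.uint8)
cnt,_=cv2.findContours(g,cv2.RETR_EXTERNAL,cv2.CHAIN_APPROX_NONE); cnt=max(cnt,key=cv2.contourArea)
f=np.zeros_like(g); cv2.drawContours(f,[cv2.convexHull(cnt)],-1,1,-1); f=cv2.erode(f,np.ones((25,25)))
k,l,st,ce=cv2.connectedComponentsWithStats(f*(1-g))
P=np.array([ray(c,*((ce[i]+.5)/S-.5+[380,195]),.121)[:2] for i in range(1,k) if st[i,4]>60]); ctr=P.mean(0); d=P-ctr
print("marks",P.round(4).tolist(),ctr,np.degrees(np.arctan2(d[:,1],d[:,0])))
a=cv2.imread('pics/top9.png')[180:250,370:440];b=cv2.imread('pics/side9.png')[220:290,250:320]
cv2.imwrite('pics/v9.png',cv2.resize(np.hstack([a,b]),(800,400),interpolation=cv2.INTER_CUBIC))
```

```text
t 14.05 pos [0.494  0.066  0.2584] rot [-1.800e+02  1.000e-02 -5.595e+01] w 0.0857 ft [0.8 0.4 0.9] tq [ 0.01 -0.05 -0.01] j6 0.98
move [-36.   -7.5  -1.6] turn [-0.    0.01  0.05]
t 14.15 pos [0.4929 0.0685 0.259 ] rot [-1.7996e+02  3.0000e-02 -5.5680e+01] w 0.0852 ft [ 0.5 -0.4  0.7] tq [ 0.01 -0.    0.04] j6 0.98
move [-33.3  -7.1  -0.9] turn [-0.04  0.03  0.32]
side green [270.35 242.05] [296.15 263.95]
pred 0.095 [269.74253081 242.48158029] [297.38210257 266.1403162 ]
pred 0.099 [269.72557961 241.00486911] [297.41326436 264.62742952]
pred 0.1064 [269.69406374 238.25978905] [297.47120053 261.81438607]
marks [[0.5377, -0.3198], [0.522, -0.2918], [0.5113, -0.3353], [0.4944, -0.3092]] [ 0.51632496 -0.3140247 ] [ -15.22055719   75.7477608  -103.36149299  167.50107061]
```

View pics/v9.png

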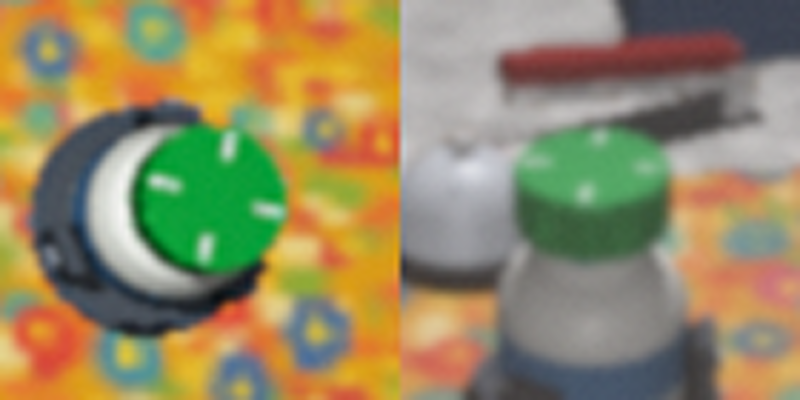

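View pics/side9.png

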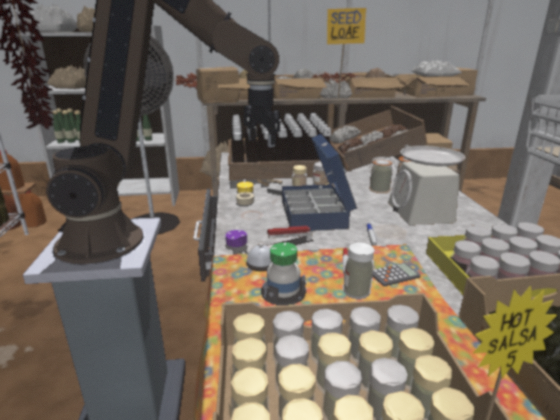

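Turning angles agree with the stop: lug at about -14°, expected -15°. But the lid's rows moved only 0.7–0.8 px between the gap and now, about 2 mm where 4 mm is expected. I'll check its height with the depth readings.

Run:
```python
from h import *
def zs(n,mask):
    c=load(n); v,u=np.nonzero(mask&(c["depth"]>0)); d=c["depth"][v,u]
    pc=np.linalg.solve(c["K"],np.vstack([u,v,np.ones_like(u)]))*d
    return (c["R"].T@(pc-c["t"][:,None])).T
def med(n,r0,r1,c0,c1,kind):
    c=load(n); h=cv2.cvtColor(c["color"],cv2.COLOR_RGB2HSV)
    if kind=="g": m=(h[:,:,0]>45)&(h[:,:,0]<85)&(h[:,:,1]>90)
    else: m=c["color"].min(2)>165
    b=np.zeros(m.shape,bool); b[r0:r1,c0:c1]=1
    m=cv2.erode((m&b).astype(np.uint8),np.ones((3,3)))>0
    P=zs(n,m); 
    A=np.c_[P[:,0]-P[:,0].mean(),P[:,1]-P[:,1].mean(),np.ones(len(P))]
    k=np.linalg.lstsq(A,P[:,2],rcond=None)[0]
    print(n,kind,len(P),"z med",np.round(np.median(P[:,2])*1000,2),"std",np.round(P[:,2].std()*1000,2),"mean xy",P[:,:2].mean(0).round(4),"slope",k[:2].round(3))
med("top0",205,223,397,418,"w"); med("top0",228,251,243,267,"g"); med("top9",200,230,385,425,"g")
# side: only upper part (top face) of the lid
med("side0",247,253,276,291,"w")
med("side6",240,247,274,292,"g"); med("side7",243,250,274,292,"g"); med("side9",244,250,274,292,"g")
# table-height reference
for n in("top0","top9"):
    c=load(n); m=np.zeros(c["depth"].shape,bool); m[240:255,370:385]=1; print(n,"cloth z",np.round(np.median(zs(n,m)[:,2])*1000,2))
```

```text
top0 w 204 z med 118.32 std 1.79 mean xy [ 0.5167 -0.3122] slope [-0.005 -0.01 ]
top0 g 287 z med 27.23 std 2.1 mean xy [0.4514 0.067 ] slope [-0.001  0.005]
top9 g 361 z med 122.04 std 4.66 mean xy [ 0.5143 -0.3114] slope [0.023 0.048]
side0 w 52 z med 118.79 std 0.76 mean xy [ 0.5129 -0.313 ] slope [-0.014 -0.047]
side6 g 67 z med 133.72 std 0.66 mean xy [ 0.5125 -0.3097] slope [-0.01  -0.023]
side7 g 58 z med 126.29 std 0.76 mean xy [ 0.5114 -0.3113] slope [ 0.001 -0.   ]
side9 g 48 z med 122.09 std 0.9 mean xy [ 0.5141 -0.3055] slope [-0.013 -0.035]
top0 cloth z 1.98
top9 cloth z 1.59
```

Depth settles it. The lid top is at 122.0 mm (top view) and 122.1 mm (side view), with the foil reading 1.3–1.8 mm high. The true top is therefore about 120.5 mm against 121 mm for home. It sank 4.2 mm from the gap to now, as expected. Handing in.

```bash
python3 -c "
from bench import ctrl
print(ctrl.finish_job())"
```

```text
the job is handed in; nothing more can be done
None
```

The green lid is screwed home on the white jar and released. I handed the job in at about 14 s with the arm clear of everything; no verdict was reported.

**What I did**
1. Gripped the lid in two directions to centre it, then set it on the threads about 35° along from a stop. It lay level, about 11 mm above the seat.
2. Turned it anticlockwise until the next stop halted it, backed off 3.5° and let go. It dropped into the gap.
3. Screwed it clockwise about 69° until the torque rose to 0.83 N·m, then opened the gripper and moved away.

**Last checks**
- **Height:** depth readings from both cameras, corrected by the foil reading, put the lid's top at about 120.5 mm, where 121 mm is home. It sank 4.2 mm from the gap position, where 4 mm is expected.
- **Angle:** the lugs ended at about -14°, within 1–2° of where the stop should hold them.
- **Other things on the table:** no bystander showed as pushed in the final pictures; I judged this by eye and did not measure it.

**Disagreements**
- The lid's silhouette in the side view suggested it sank only about 2 mm from the gap to home. I trusted the depth readings, which agree in both views and with the turning angle.
- The two cameras put the jar's x about 4 mm apart, and the bevel shifted the placing by about 3 mm.

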